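Prop open the guard cover and turn the trim knob

TASK

The trim knob of the calibration console is shut under its hinged guard cover. Take the steel prop post from its stand and prop the cover open with it: the post's foot, hooked under the cover's side wing, can lift the cover, and the post must end standing fully home in the hole of the socket block with the cover leaning on it; feel for the hole gently, never pressing the post hard on the console. Then turn the knob clockwise all the way to its stop, and leave the cover propped open and the bottle, cup and dish where they are.

Things in the scene. Friction and masses are not known exactly. Their poses are not given: they have to be found in the camera images.
- console: Low white console, fixed to the bench. Origin mid-underside; x to its back (hinge side), y to its left, z up. Body x -90..70, y -65..65 mm, panel top z 30. 7 mm cheeks along both sides (y +-61.5) rise to z 62. Left of the body, on a 4 mm thick rail (x 0..74, y 63..155), sits the aluminium socket block.
- hinge_mid (a point): Middle of the cover's hinge line, which runs along console y, at (65, 0, 66) mm in the console's frame; axes as the console's.
- socket_inner (a point): Inner limit of the places of the socket hole's centre, level with its mouth: (43, 98, 26) mm in the console's frame, axes as the console's. The block (52 x 60 mm, top z 26) is clamped so that the hole's centre is 3 to 24 mm left of here (console +y, same x), NOT measured: feel for or see it. Square hole 36.5 x 36.5 mm, chamfered 0.5, 19 deep. Rubber mount: gives 1 mm per 3 N down, 5 mm at most.
- prop_head (a point): Centre of the grip head of the loose steel prop post, 168 mm above its underside; z up the post. Round, 185 mm tall, 300 g: foot 34 mm diameter, 20 mm tall, lower edge chamfered 0.8; shank 10 mm diameter to 148; head 18 mm diameter from 150 to 185. It starts upright in a dark fixed stand (70 mm square, 20 high), foot 15 mm deep in a 37 mm hole.
- prop_foot (a point): Centre of the underside of the prop post's foot; z up the post.
- guard_cover (a joint): Angle of the grey guard cover, rad: 0 shut (level), grows opening upward, stop at 1.5. About 0.1 kg (varies); falls shut by its weight from any angle. It reads about 1.37 when the post stands in the hole and the wing's front edge leans on its shank.
- cover_lip (a point): Lower front edge of the cover's side wing, 75 mm from the hinge line, 110 mm left of the console's middle; x along the cover to the hinge, y left along the hinge, z out of its upper face. Shut, the wing's underside is at console z 64 and the space below it is free down to the socket block (z 26).
- wing_mid (a point): Middle of the wing, a 4 mm thick tab on the left of the cover spanning 45 to 75 mm from the hinge line and out to y 141 mm; axes as cover_lip. The main cover is a 4 mm flap, y -63..63 mm, reaching 129 mm from the hinge, so when propped it stands to about z 190, right of the post.
- trim_knob (a joint): Angle of the trim knob, rad: grows clockwise seen from above; starts between 0 and 0.35, stop at 1.25. Stiff (0.05 N m), stays where it is left.
- trim_knob_grip (a point): Grip point of the black trim knob on its vertical axis at (-45, 0, 55) mm in the console's frame; x along its grip bar, z up. The bar is 14 mm thick (y), 34 mm long (x), from the skirt (36 mm diameter, top at console z 32) up to z 62. It turns with the knob; at joint value 0 the bar lies along console x.
- bottle_8_mid (a point): Bystander: culture bottle, 34 mm diameter, 117 mm tall; its centre.
- cup_1_mid (a point): Bystander: lidded specimen cup, 65 mm diameter, 67 mm tall; its centre.
- petri_2_mid (a point): Bystander: petri dish, 84 mm diameter, 15 mm tall; its centre.

How it is judged:
By the outcome, as a careful person would: the job done as asked, in the order asked, and still so for the second after the job is handed in, with the robot touching nothing.
It also fails if it takes over 72 s, if anything falls off the work surface, if the arm or the gripper's body presses on something with over 40 N, if the wrist force passes 120 N, or if a joint passes its speed limit or range.

ROBOT

A 6-joint arm with a two-finger parallel gripper is mounted at the origin on a cart in front of the work surface, level with it; the furniture and walls round the work are solid. World frame = base frame: x ahead of the robot, y to its left, z up, the work surface at z = 0. Lengths are in m, angles in degrees, forces in N, time in s.
With the tool pointing down it reaches from about 0.4 to 0.825 m from the base axis. Payload 7 kg.
Tool frame: the origin (TCP) lies midway between the tips of the shut fingers; the grasp point (between the pads) lies 19 mm behind it; z points along the fingers, y is the direction in which the jaws open and shut (so a half turn about z gives the same grasp; the last joint's range is limited). The gripper opens to 88 mm and grips with 3 to 60 N. Pads are 19 mm wide; open, the fingers measure 130 mm over their backs; the gripper's body (78 mm by 193 mm) begins 47 mm behind the grasp point.
Start: joints at [93.169, 20.546, 0.682, 0, -70.136, -16.507], TCP at [0.156, 0.657, 0.227] pointing down, gripper open.
Joint ranges: [-176.03, 176.03], [-82.01, 121.73], [-58.28, 71.71], [-173.87, 95.51], [-174.79, -0.11], [-173.66, 173.66]. Speed limits (degrees/s): [136.94, 136.94, 172.46, 180, 180, 180].

INTERFACE

Orientations are given as [roll, pitch, yaw] about the fixed x, y, z axes, in that order (R = Rz(yaw) Ry(pitch) Rx(roll)).
In Python, from plant import get_state, capture, close_job gives the robot as it stands.
- The arm moves only by the tool apply_moves, never from a script. Its argument "commands" is a list of rows, each an object with "grip": the opening, from 0 (shut) to 1 (fully open); "dp": the shift along the tool's x, y, z in mm, a list of three; "yaw": the turn about the tool's z in rad. A call has 1 to 12 rows; each row is the pose to reach, as a shift and turn from the pose commanded when the call began, along the tool's axes at that moment; what a row does not reach only later rows make up. A row lasts 1/8 s, in which the tool goes at most 62.5 mm and 10.7 degrees, less where a joint would pass 70% of its speed; a pose out of reach is approached as far as the arm can. A call with a gripper value outside its range is refused whole. The fingers move at their own pace and stop on an object; "newtons" is the grip in N (left out, the last holds). Time passes only in rows, so rows that repeat a pose let the fingers close. It gives the time, the measured TCP pose, the force and the opening at its end, in the units of the state.
- get_state(): the state, without advancing time (a new reading comes with each control period).
- capture(name): name is "side" or "top"; returns a dict with "color" (420x560x3 uint8, red, green, blue), "camera_matrix" (3x3 intrinsics, pixels), "xyz" and "rotation" of the camera in the world. Camera axes: x right, y up, looking along -z (the intrinsics and any distortion apply to the point x, -y, -z); pixel columns grow to the right and rows downward; lengths in m; the calibration is good to about 2 mm. A picture is of the moment at which its call begins. There is no depth.
- close_job(): hands the job in, once; it reports no verdict.
The state is a dict: "time_s": time; "joints": joint angles; "qd": joint speeds; "joint_torque": joint torques, N m; "tcp_pos": TCP position; "eef_rot": TCP orientation; "contact_force": force on the tool from outside, world axes, zero at the start; "moment": the same for the moment, N m; "gripper_width": finger opening in m.
Only numpy, scipy, OpenCV 4.12 (cv2) and the standard library are available. Lean on these libraries where they do the work, as an engineer would, in place of code of your own. Each camera call takes 0.05 s, during which the arm holds its last target.

## Working session

There is one attempt and no reset: what is moved stays moved. The work goes in short steps, Python scripts to look and compute and a tool call to move; the robot and the scene stay as the last step left them, time stands still between calls to the robot, and variables do not carry over. Pictures are saved under pics/ and viewed, and the job is handed in when it is done.

Besides the shell and the picture viewer there is one more tool, called after "Request:" by a JSON object that holds its "api" and its "payload". apply_moves: Moves the arm, as the interface text tells. Its arguments: {"type":"object","properties":{"commands":{"type":"array","items":{"type":"object","properties":{"grip":{"type":"number"},"dp":{"type":"array","items":{"type":"number"}},"yaw":{"type":"number"}}}},"newtons":{"type":"number"}},"required":["commands"]}

```bash
ls; mkdir -p pics
python3 - <<'E'
from plant import get_state,capture
import cv2,numpy as np
print(get_state())
for n in("side","top"):
    c=capture(n);cv2.imwrite(f"pics/{n}0.png",c["color"][:,:,::-1]);print(n,c["camera_matrix"],c["xyz"],c["rotation"],[k for k in c])
E
```

```text
pics
{'time_s': 0.0, 'joints': array([ 9.31681747e+01,  2.05918456e+01,  6.33267289e-01, -2.05582358e-02,
       -7.01362358e+01, -1.65078745e+01]), 'qd': array([ 0.00628   , -0.0145534 ,  0.034398  , -0.04159124, -0.0027993 ,
       -0.05986666]), 'joint_torque': array([ 2.11029233e-03, -5.82720172e+01,  2.93057656e+01,  6.99679077e+00,
        7.02322679e-03, -1.52330790e-04]), 'tcp_pos': array([0.15563865, 0.65629948, 0.22561284]), 'eef_rot': array([ 1.79903602e+02, -8.41446051e-03, -1.33466941e+01]), 'contact_force': array([ 0.18524237,  0.38253257, -0.23801486]), 'moment': array([0.01870526, 0.0462222 , 0.08867841]), 'gripper_width': 0.08777919148154673}
side [[493.59638013   0.         277.0037238 ]
 [  0.         493.59638013 205.11172583]
 [  0.           0.           1.        ]] [ 0.25045255 -1.16015346  0.7074652 ] [ 63.87559718   0.73014979 -15.56749447] ['color', 'camera_matrix', 'xyz', 'rotation']
top [[435.28211878   0.         281.13507937]
 [  0.         435.28211878 209.80050296]
 [  0.           0.           1.        ]] [ 0.41507114 -0.0391753   1.10489727] [  8.34691888   1.27506416 -90.00846029] ['color', 'camera_matrix', 'xyz', 'rotation']
```

```bash
ls pics
```

```text
side0.png
top0.png
```

View pics/side0.png

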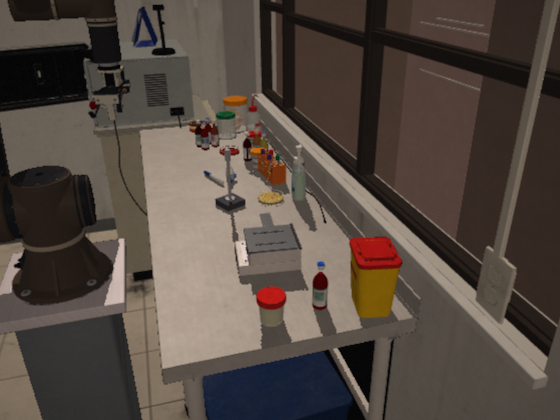

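View pics/top0.png

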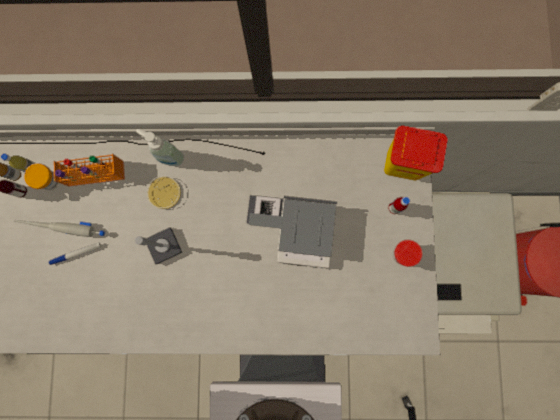

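The side view shows the console at about (268,250) and the post in its stand at (230,190). In the top view the stand is at (163,246), the console at (307,232), and the socket block at (266,208). I'll zoom in next.

```bash
cat > h.py <<'E'
import numpy as np,cv2
from scipy.spatial.transform import Rotation as R
from plant import get_state,capture
def ray(c,uv):
    K=c["camera_matrix"];d=np.linalg.inv(K)@np.array([uv[0],uv[1],1.]);d=np.array([d[0],-d[1],-d[2]])
    return np.array(c["xyz"]),R.from_euler('xyz',c["rotation"],degrees=True).as_matrix()@d
def onz(c,uv,z):
    o,d=ray(c,uv);return o+d*(z-o[2])/d[2]
def proj(c,P):
    p=R.from_euler('xyz',c["rotation"],degrees=True).as_matrix().T@(np.asarray(P,float)-c["xyz"])
    q=c["camera_matrix"]@np.array([p[0],-p[1],-p[2]]);return q[:2]/q[2]
def tri(c1,u1,c2,u2):
    o1,d1=ray(c1,u1);o2,d2=ray(c2,u2);A=np.c_[d1,-d2];s=np.linalg.lstsq(A,o2-o1,rcond=None)[0]
    a=o1+s[0]*d1;b=o2+s[1]*d2;return (a+b)/2,np.linalg.norm(a-b)
def crop(c,x0,y0,x1,y1,k,name):
    im=cv2.resize(c["color"][y0:y1,x0:x1,::-1],None,fx=k,fy=k,interpolation=cv2.INTER_CUBIC);cv2.imwrite("pics/"+name,im)
E
python3 - <<'E'
from h import *
t=capture("top");s=capture("side")
crop(t,235,180,345,280,7,"t1.png");crop(t,125,220,195,280,8,"t2.png");crop(s,200,135,320,285,4,"s1.png")
E
```

```text
(no output)
```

View pics/t1.png

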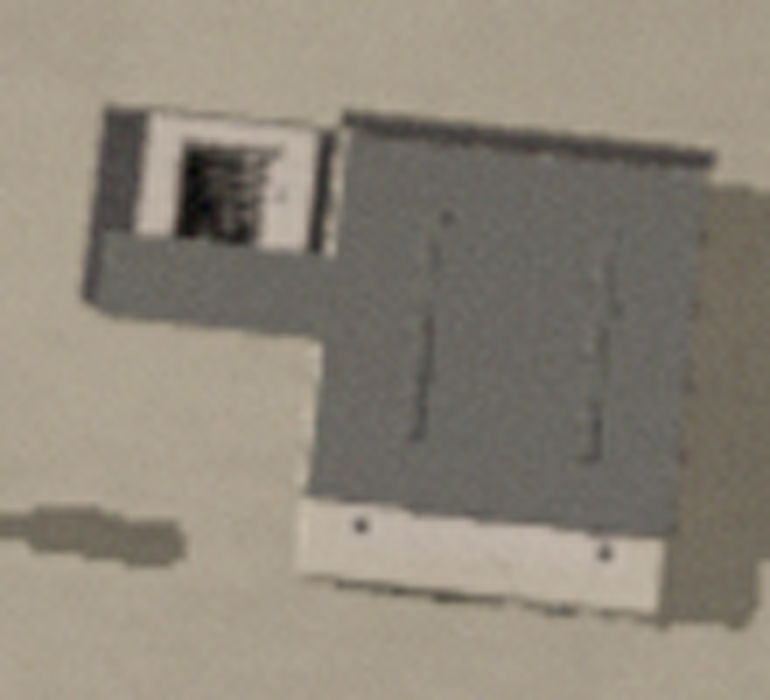

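View pics/t2.png

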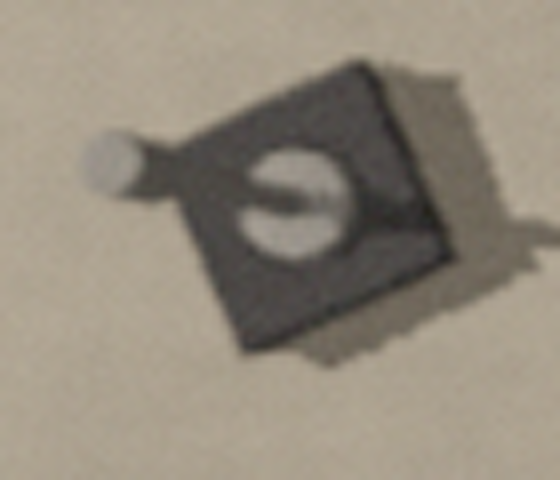

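View pics/s1.png

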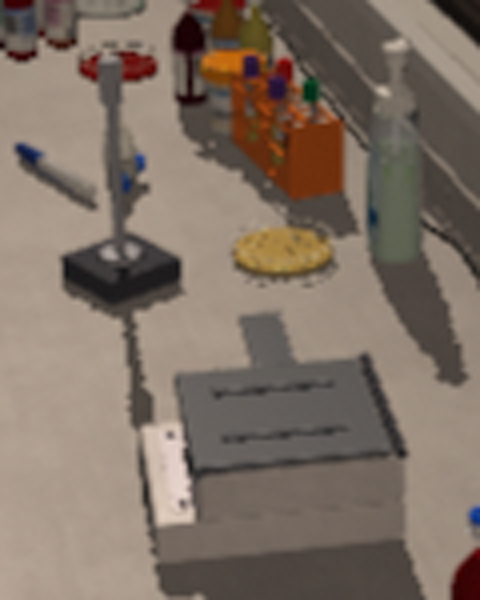

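```bash
cat > m1.py <<'E'
from h import *
t=capture("top");s=capture("side")
f=lambda p,k,ox,oy:((p[0]+.5)/k-.5+ox,(p[1]+.5)/k-.5+oy)
C=[((85,297),(-10,141)),((318,338),(-10,63)),((103,235),(20,141)),((332,256),(20,63)),((305,497),(-64,63)),((672,535),(-64,-63))]
W=np.array([onz(t,f(p,7,235,180),.068)[:2] for p,_ in C]);Q=np.array([q for _,q in C])/1000.
a,b=Q-Q.mean(0),W-W.mean(0)
th=np.arctan2((a[:,0]*b[:,1]-a[:,1]*b[:,0]).sum(),(a*b).sum())
Rm=np.array([[np.cos(th),-np.sin(th)],[np.sin(th),np.cos(th)]]);o=W.mean(0)-Rm@Q.mean(0)
print("th",np.degrees(th),"o",o);print((W-(Q@Rm.T+o))*1000)
cw=lambda x,y,z:np.r_[Rm@np.array([x,y])/1000+o,z/1000]
# block hole
for p in[(180,140),(262,145),(148,112),(322,130),(310,248),(132,238),(262,237)]:
    w=onz(t,f(p,7,235,180),.026)[:2];print("blk",p,Rm.T@(w-o)*1000)
print("front",[Rm.T@(onz(t,f(p,7,235,180),.030)[:2]-o)*1000 for p in((297,575),(660,612))])
print("foot",onz(t,f((297,203),8,125,220),.025),"head",onz(t,f((112,165),8,125,220),.190))
for p in [(362,60),(455,260),(245,350),(180,170)]: print(onz(t,f(p,8,125,220),.020))
# side view check
g=lambda p:f(p,4,200,135)
print("head side top px->", onz(s,g((110,60)),.188),"foot",onz(s,g((122,252)),.025))
for q,p in [((-64,63,68),(177,377)),((-64,-63,68),(190,472)),((65,-63,68),(405,455)),((-10,141,68),(240,318)),((20,141,68),(280,312))]:
    u=proj(s,cw(*q));print(q,u,g(p))
E
python3 m1.py
```

```text
th -6.534316215368262 o [ 0.52655168 -0.0773401 ]
[[ 5.24196934  2.72423201]
 [-0.21690713  0.21686994]
 [-3.09846656  0.17376512]
 [-1.75542029 -1.17008258]
 [-0.77246849 -1.52694794]
 [ 0.60129313 -0.41783655]]
blk (180, 140) [ 59.54067414 122.21519753]
blk (262, 145) [60.97333472 92.67298882]
blk (148, 112) [ 68.42648294 134.91932533]
blk (322, 130) [68.7739878  71.86239519]
blk (310, 248) [25.79024017 71.25503066]
blk (132, 238) [ 22.32291967 135.02867496]
blk (262, 237) [27.83306987 88.77958954]
front [array([-90.14206886,  62.38280324]), array([-88.55437308, -65.04315933])]
foot [0.48600575 0.28282083 0.025     ] head [0.48529991 0.28333377 0.19      ]
[0.53129034 0.26550651 0.02      ]
[0.46848253 0.23397105 0.02      ]
[0.44063679 0.29878037 0.02      ]
[0.49673959 0.3216808  0.02      ]
head side top px-> [0.48513776 0.28550882 0.188     ] foot [0.48469232 0.28075392 0.025     ]
(-64, 63, 68) [243.81225093 227.46276772] (243.875, 228.875)
(-64, -63, 68) [248.7722141  251.58529994] (247.125, 252.625)
(65, -63, 68) [299.9769289  246.79116053] (300.875, 248.375)
(-10, 141, 68) [260.01188285 212.88884034] (259.625, 214.125)
(20, 141, 68) [270.41262234 212.0233188 ] (269.625, 212.625)
```

Run:
```python
from h import *
import numpy as np
acc=np.mean([capture("top")["color"].astype(float) for _ in range(4)],0)
c=acc[188:236,242:296,::-1]; c=np.clip(c,0,255)
c=255*(c/255)**0.6
cv2.imwrite("pics/t3.png",cv2.resize(c.astype(np.uint8),None,fx=12,fy=12,interpolation=cv2.INTER_CUBIC))
print(np.round(acc[190:228:2,246:284].mean(2)).astype(int))
```

```text
[[154 154 154 153 154 155 155 157 157 158 158 158 159 158 159 158 159 159
  159 160 159 158 159 159 159 158 158 159 157 157 157 157 158 158 157 156
  155 156]
 [157 155 154 155 156 155 157 158 159 160 161 159 160 159 160 160 160 158
  160 160 158 160 159 159 159 159 160 158 156 157 157 157 157 158 157 156
  155 155]
 [157 157 157 151 138 147 158 159 159 160 159 158 158 159 159 158 159 160
  159 158 159 160 159 160 160 160 161 159 159 158 158 158 157 157 157 157
  158 160]
 [158 158 152 126  80  72  77  78  77  85 125 155 149 149 142 136 137 131
  131 129 128 137 143 143 148 156 157 156 156 155 154 153 155 154 156 158
  158 140]
 [157 157 150 124  77  71  68  68  72  91 143 177 176 176 176 175 175 178
  176 177 175 173 170 170 169 164 161 163 161 159 153 146 149 140 124 118
  115 117]
 [157 156 143 102  75  72  72  73  74  99 149 175 175 174 160 120 108 118
  123 128 136 148 146 149 156 159 161 166 160 163 177 177 177 164 115  62
   74 112]
 [159 158 142  91  72  75  74  74  78 119 163 174 174 170 144  74  27  33
   38  55  65  68  70  88 117 123 107 113 132 159 172 174 174 157  97  5
[... 1221 characters left out ...]
  98 102 101 102 100 102 100  99 100 100 101 102 101
  104 102]
 [127  80  79  92 103 102  99 101 101 103 101 104 102 102 101 102 103 102
  102 102 102 102 100 103 103 100 102 102 103 101 102 100 101 102 102  99
  100 103]
 [127  83  86  98 102 103 101 101 103 102 102 103 100 102 102 102 102 101
  102 102 101 100 102 101 102 101 102 101 103 102 103 101 102 103 102  99
   99 103]
 [156 150 135 116 106 104 102 104 103 102 100 102 103  99 102 103 101 103
  101 101 101 100 102 100 101 101 102 101 101 102 102 100 104 102 105 103
  100 101]
 [159 158 158 159 156 151 153 151 149 148 146 146 146 138 124 125 122 114
  112 106 108 108 107 105 103 103 104 102 102 102 102 100 102 102 102 103
  102 103]]
```

View pics/t3.png

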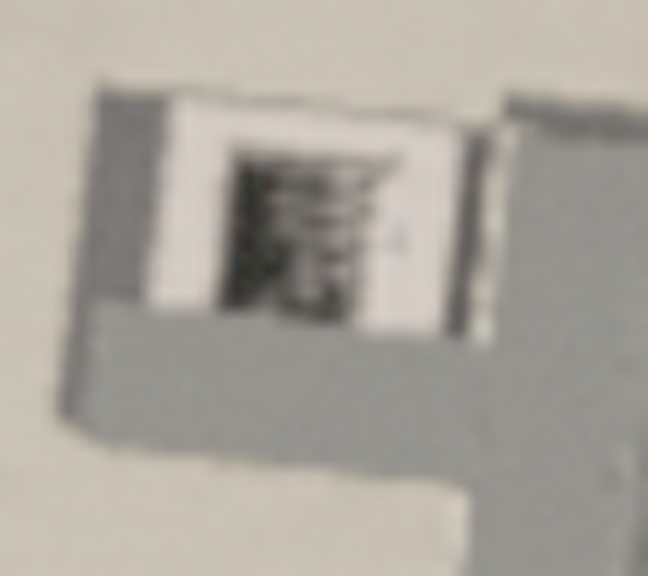

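```bash
sed -i 's/((85,297),(-10,141))/((95,309),(-10,141))/; s/((103,235),(20,141))/((101,236),(20,141))/' m1.py
cat >> m1.py <<'E'
# joint refine over all points, both views
from scipy.optimize import least_squares
pts=[(t,(q[0],q[1],68),f(p,7,235,180)) for p,q in C]+[(t,(-90,65,30),f((297,575),7,235,180)),(t,(-90,-65,30),f((660,612),7,235,180))]
pts+=[(s,q,g(p)) for q,p in [((-64,63,68),(177,377)),((-64,-63,68),(190,472)),((65,-63,68),(405,455)),((-10,141,68),(240,318)),((20,141,68),(280,312))]]
def W3(v,q):
    c,s_=np.cos(v[2]),np.sin(v[2]);return np.array([v[0]+(c*q[0]-s_*q[1])/1e3,v[1]+(s_*q[0]+c*q[1])/1e3,q[2]/1e3])
for sub in(pts,pts[:8]):
    r=least_squares(lambda v:np.concatenate([proj(c,W3(v,q))-u for c,q,u in sub]),[*o,th],loss='soft_l1')
    print("fit",r.x[:2],np.degrees(r.x[2]),np.round(r.fun,1))
    for nm,q in(("hole",(43,103.7,26)),("lip",(-10,110,64)),("hinge",(65,0,66)),("knob",(-45,0,55))):print(nm,W3(r.x,q))
E
python3 m1.py | grep -v blk
```

```text
th -6.049889628217118 o [ 0.52639014 -0.07771818]
[[ 2.4449067  -0.42837525]
 [ 0.48334144  0.62060715]
 [-2.11578574  0.93916596]
 [-1.08297047 -1.01846185]
 [-0.02218218 -0.66940107]
 [ 0.29269024  0.55646505]]
front [array([-89.49062577,  63.53569638]), array([-88.98033988, -63.89913529])]
foot [0.48600575 0.28282083 0.025     ] head [0.48529991 0.28333377 0.19      ]
[0.53129034 0.26550651 0.02      ]
[0.46848253 0.23397105 0.02      ]
[0.44063679 0.29878037 0.02      ]
[0.49673959 0.3216808  0.02      ]
head side top px-> [0.48513776 0.28550882 0.188     ] foot [0.48469232 0.28075392 0.025     ]
(-64, 63, 68) [243.60665578 227.64806535] (243.875, 228.875)
(-64, -63, 68) [248.98051534 251.76463931] (247.125, 252.625)
(65, -63, 68) [300.12599069 246.74406804] (300.875, 248.375)
(-10, 141, 68) [259.57791693 213.00252955] (259.625, 214.125)
(20, 141, 68) [269.97120305 212.09682787] (269.625, 212.625)
fit [ 0.52627446 -0.07827861] -6.077838040316909 [ 0.   1.   0.5  0.2  0.6 -0.9 -0.2 -0.4 -0.1  0.   0.5  0.2 -0.4  0.2
  0.6  0.5 -0.3 -1.1  1.8 -0.7 -0.7 -1.5 -0.  -1.   0.4 -0.4]
hole [0.58001246 0.02028567 0.026     ]
lip [0.52797741 0.03216187 0.064     ]
hinge [ 0.59090909 -0.08516077  0.066     ]
knob [ 0.48152741 -0.07351403  0.055     ]
fit [ 0.52670523 -0.07769006] -5.895778040538477 [-0.2  1.   0.3  0.1  0.3 -0.8 -0.5 -0.5 -0.2 -0.1  0.3 -0.1 -0.5  0.1
  0.5  0.3]
hole [0.58012976 0.02104448 0.026     ]
lip [0.52805724 0.03275527 0.064     ]
hinge [ 0.5913614  -0.08436681  0.066     ]
knob [ 0.48194326 -0.07306769  0.055     ]
```

```bash
cat >> h.py <<'E'
def go(target,yaw=None):
    s=get_state();y0=s["eef_rot"][2]
    Rm=R.from_euler('xyz',[180,0,y0],degrees=True).as_matrix()
    d=Rm.T@(np.array(target)-s["tcp_pos"])*1000
    w=0 if yaw is None else -np.radians((yaw-y0+180)%360-180)
    print("t",round(s["time_s"],2),"tcp",np.round(s["tcp_pos"]*1000,1),"rot",np.round(s["eef_rot"],2),"F",np.round(s["contact_force"],1),"w",round(s["gripper_width"]*1000,1),"-> dp",np.round(d,1),"yaw",round(w,4))
E
python3 -c "
from h import *
go((.4855,.283,.2256),-96)"
```

```text
t 0.6 tcp [155.7 656.7 226.5] rot [180.    -0.   -13.34] F [-0.6 -0.5 -0.9] w 87.7 -> dp [407.1 287.6   0.9] yaw 1.4427
```

Request:
{"api": "apply_moves", "payload": {"commands": [{"dp":[34,24,-10],"yaw":0.15,"grip":1},{"dp":[75,53,-14],"yaw":0.33},{"dp":[116,82,-14],"yaw":0.51},{"dp":[158,112,-14],"yaw":0.69},{"dp":[200,141,-14],"yaw":0.87},{"dp":[241,170,-14],"yaw":1.05},{"dp":[283,200,-14],"yaw":1.23},{"dp":[324,229,-14],"yaw":1.4427},{"dp":[366,258,-14],"yaw":1.4427},{"dp":[407,288,-14],"yaw":1.4427},{"dp":[407,288,-14],"yaw":1.4427},{"dp":[407,288,-14],"yaw":1.4427}]}}

```text
$.commands[1]: bad value
```

```bash
python3 -c "
from h import *
go((.4855,.283,.155),-96)
t=capture('top');s=capture('side');go((.4855,.283,.155),-96)
crop(t,90,200,240,310,5,'t4.png');crop(s,180,90,290,220,4,'s4.png')"
```

```text
t 0.6 tcp [155.7 656.7 226.5] rot [180.    -0.   -13.34] F [-0.6 -0.5 -0.9] w 87.7 -> dp [407.1 287.6  71.5] yaw 1.4427
t 0.7 tcp [155.7 656.8 226.6] rot [-180.      0.    -13.34] F [-0.3 -0.3 -0.5] w 87.8 -> dp [407.1 287.6  71.6] yaw 1.4427
```

View pics/t4.png

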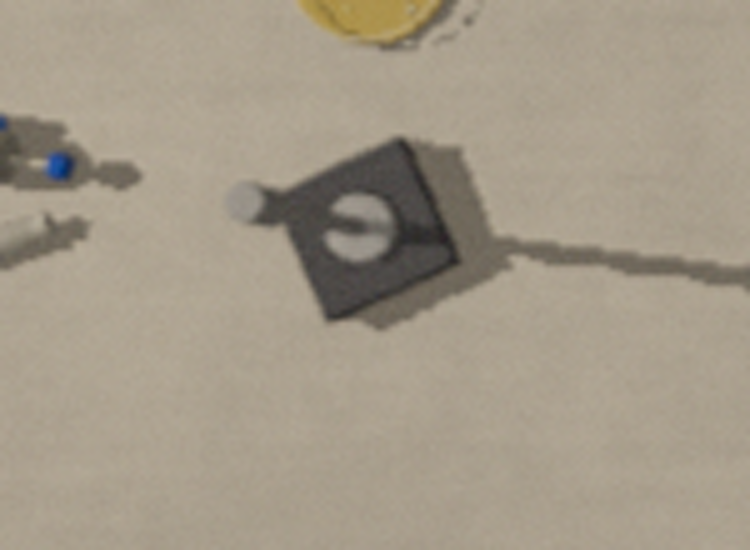

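View pics/s4.png

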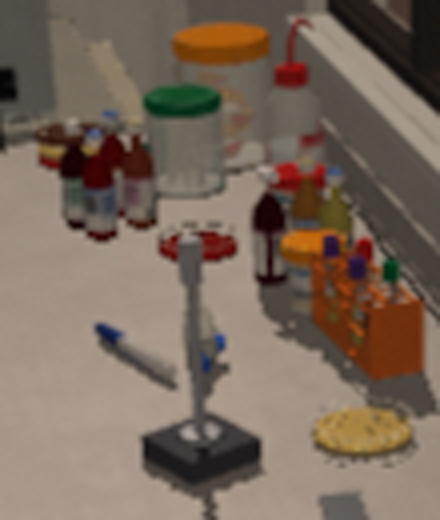

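The call was refused because every row needs all three fields, so nothing moved. The pictures are unchanged, with the post at top-crop (248,202)–(360,228).

Request:
{"api": "apply_moves", "payload": {"commands": [{"dp":[34,24,-10],"yaw":0.15,"grip":1},{"dp":[75,53,-14],"yaw":0.33,"grip":1},{"dp":[116,82,-14],"yaw":0.51,"grip":1},{"dp":[158,112,-14],"yaw":0.69,"grip":1},{"dp":[200,141,-14],"yaw":0.87,"grip":1},{"dp":[241,170,-14],"yaw":1.05,"grip":1},{"dp":[283,200,-14],"yaw":1.23,"grip":1},{"dp":[324,229,-14],"yaw":1.4427,"grip":1},{"dp":[366,258,-14],"yaw":1.4427,"grip":1},{"dp":[407,288,-14],"yaw":1.4427,"grip":1},{"dp":[407,288,-14],"yaw":1.4427,"grip":1},{"dp":[407,288,-14],"yaw":1.4427,"grip":1}]}}

```text
time_s: 2.2
tcp_pos: [0.4853, 0.2825, 0.2406]
eef_rot: [180.0, 0.0, -96.1]
contact_force: [-0.6, 0.3, 0.8]
gripper_width: 0.088
```

```bash
python3 -c "
from h import *
t=capture('top');s=capture('side');go((.4855,.283,.155),-96)
crop(t,90,200,240,310,5,'t5.png');crop(s,180,90,290,220,4,'s5.png')"
```

```text
t 2.3 tcp [484.9 283.3 240.7] rot [-1.800e+02  2.000e-02 -9.595e+01] F [ 0.2 -0.  -1.2] w 87.8 -> dp [ 0.3 -0.7 85.7] yaw 0.0009
```

View pics/s5.png

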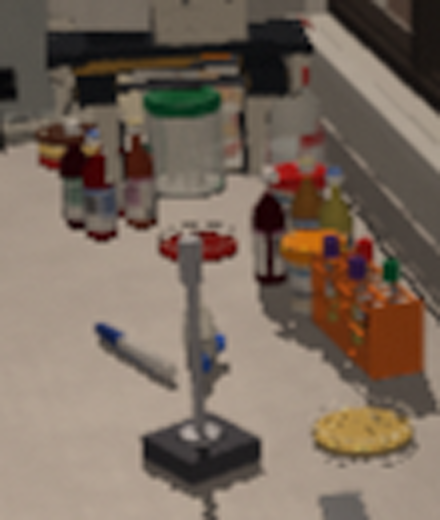

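View pics/t5.png

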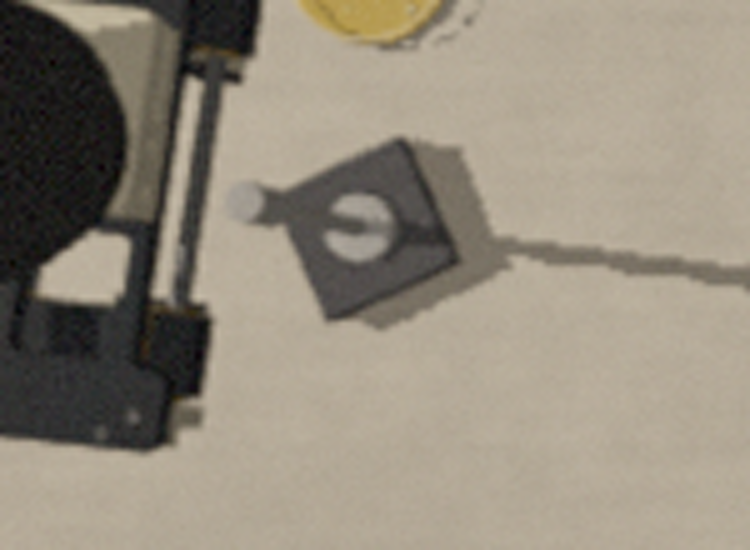

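The top view shows the gripper's long axis along world x, and it will be centred on the post once lowered. Now I descend and grip.

Request:
{"api": "apply_moves", "payload": {"commands": [{"dp":[0,0,30],"yaw":0,"grip":1},{"dp":[0,0,60],"yaw":0,"grip":1},{"dp":[0,0,86],"yaw":0,"grip":1},{"dp":[0,0,86],"yaw":0,"grip":0.5},{"dp":[0,0,86],"yaw":0,"grip":0},{"dp":[0,0,86],"yaw":0,"grip":0},{"dp":[0,0,86],"yaw":0,"grip":0},{"dp":[0,0,86],"yaw":0,"grip":0},{"dp":[0,0,86],"yaw":0,"grip":0}], "newtons": 50}}

```text
time_s: 3.42
tcp_pos: [0.4854, 0.2826, 0.1548]
eef_rot: [-180.0, 0.0, -96.0]
contact_force: [-0.6, -0.3, 0.4]
gripper_width: 0.0333
```

```bash
python3 -c "
from h import *
go((.4855,.283,.155),-96)
t=capture('top');s=capture('side')
crop(t,90,200,240,310,5,'t6.png');crop(s,180,90,290,220,4,'s6.png')"
```

```text
t 3.42 tcp [485.4 282.6 154.8] rot [-1.7999e+02  2.0000e-02 -9.6010e+01] F [-0.6 -0.3  0.4] w 33.3 -> dp [-0.4 -0.1 -0.2] yaw -0.0001
```

View pics/s6.png

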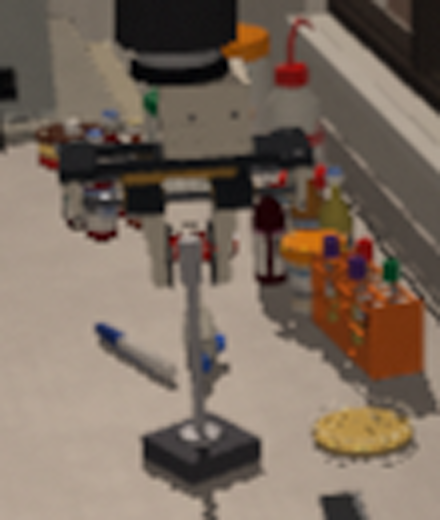

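View pics/t6.png

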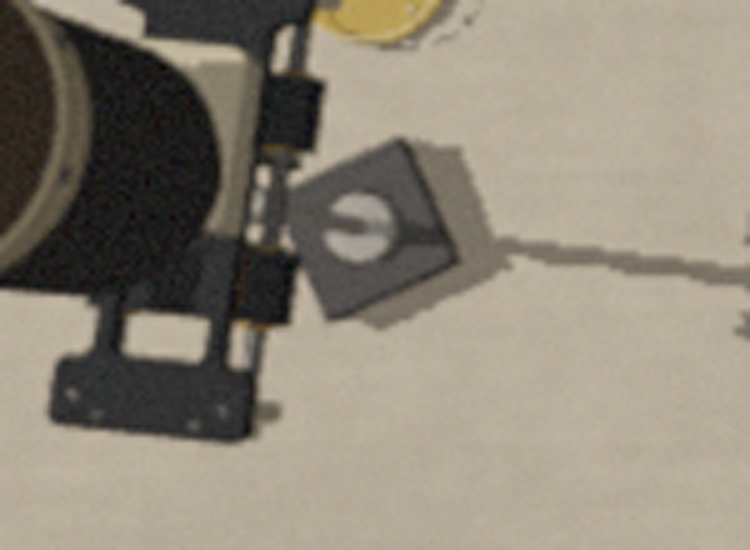

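The side view shows the head (190,245) centred between the fingers, which are still closing, so I'll keep going.

Request:
{"api": "apply_moves", "payload": {"commands": [{"dp":[0,0,0],"yaw":0,"grip":0},{"dp":[0,0,0],"yaw":0,"grip":0},{"dp":[0,0,0],"yaw":0,"grip":0},{"dp":[0,0,0],"yaw":0,"grip":0}], "newtons": 50}}

```text
time_s: 4.03
tcp_pos: [0.4853, 0.2826, 0.1546]
eef_rot: [180.0, -0.0, -96.0]
contact_force: [-0.8, -0.0, 1.1]
gripper_width: 0.0168
```

Request:
{"api": "apply_moves", "payload": {"commands": [{"dp":[0,0,-10],"yaw":0,"grip":0},{"dp":[0,0,-30],"yaw":0,"grip":0},{"dp":[0,0,-45],"yaw":0,"grip":0},{"dp":[0,0,-45],"yaw":0,"grip":0}], "newtons": 50}}

```text
time_s: 4.53
tcp_pos: [0.4859, 0.2832, 0.201]
eef_rot: [-179.9, 0.1, -96.0]
contact_force: [0.3, -0.3, -1.8]
gripper_width: 0.0167
```

```bash
python3 -c "
from h import *
go((.4976,.0296,.1836),-96)
t=capture('top');s=capture('side')
crop(s,180,70,310,220,4,'s7.png')"
```

```text
t 4.53 tcp [485.9 283.2 201. ] rot [-1.7991e+02  1.2000e-01 -9.5990e+01] F [ 0.3 -0.3 -1.8] w 16.7 -> dp [251.  -38.2  17.4] yaw 0.0001
```

View pics/s7.png

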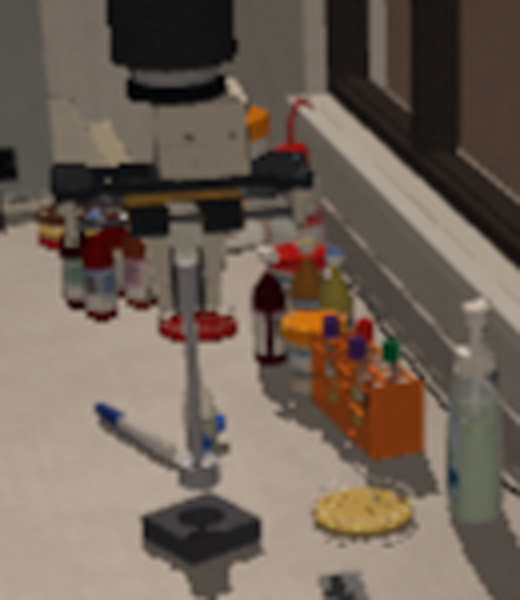

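The post came out of the stand and hangs upright, with its foot at (198,470). Next I carry it to just in front of the wing.

Request:
{"api": "apply_moves", "payload": {"commands": [{"dp":[15,-2,0],"yaw":0,"grip":0},{"dp":[45,-7,0],"yaw":0,"grip":0},{"dp":[80,-12,0],"yaw":0,"grip":0},{"dp":[115,-17,0],"yaw":0,"grip":0},{"dp":[150,-23,0],"yaw":0,"grip":0},{"dp":[185,-28,0],"yaw":0,"grip":0},{"dp":[215,-33,0],"yaw":0,"grip":0},{"dp":[240,-37,0],"yaw":0,"grip":0},{"dp":[251,-38,5],"yaw":0,"grip":0},{"dp":[251,-38,17],"yaw":0,"grip":0},{"dp":[251,-38,17],"yaw":0,"grip":0}], "newtons": 50}}

```text
time_s: 6.0
tcp_pos: [0.4959, 0.0292, 0.181]
eef_rot: [179.9, -0.1, -96.0]
contact_force: [0.8, 0.6, -2.3]
gripper_width: 0.0167
```

```bash
python3 -c "
from h import *
t=capture('top');s=capture('side')
go((.4976,.0296,.1836),-96)
crop(s,190,100,330,290,4,'s8.png');crop(t,220,160,345,280,6,'t8.png')"
```

```text
t 6.1 tcp [496.8  29.6 182.2] rot [ 1.7996e+02 -3.0000e-02 -9.5950e+01] F [-0.5  0.5 -3.8] w 16.7 -> dp [-0.1 -0.8 -1.4] yaw 0.001
```

View pics/s8.png

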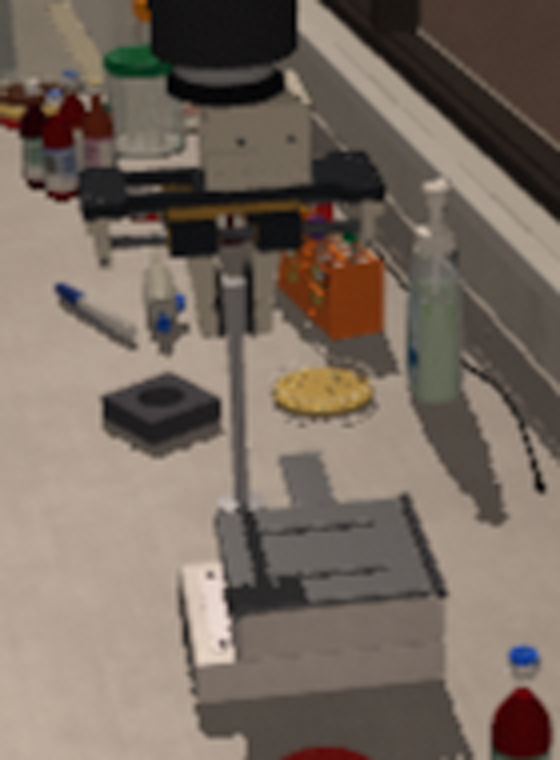

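View pics/t8.png

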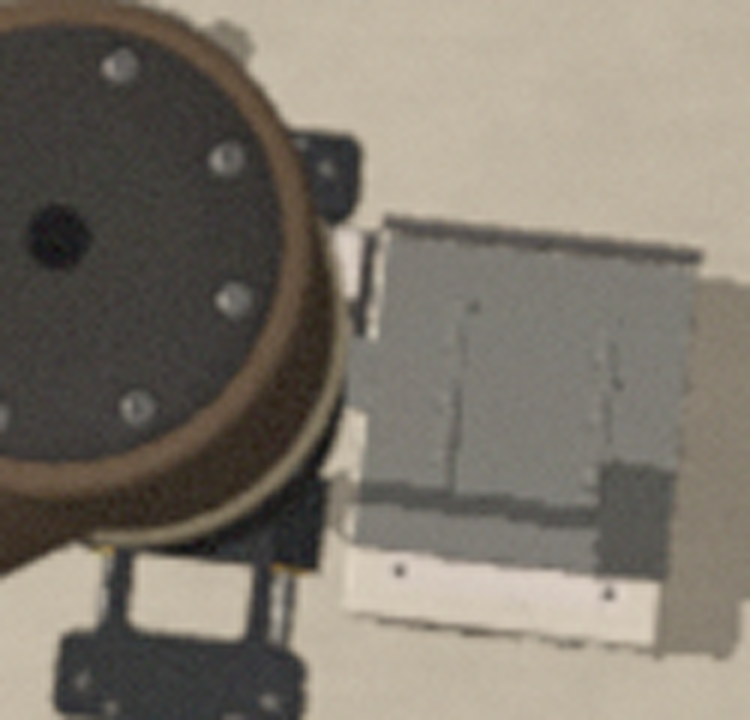

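Run:
```python
import numpy as np
px0,z0=-40.5,182.2
for th in np.arange(0,1.15,.1):
    d=3.5-3.0*th/1.1
    c,s=np.cos(th),np.sin(th);Lx=65-75*c-2*s;Lz=66+75*s-2*c
    px=Lx-5-d;rz=Lz-(12-d)*np.tan(th);T=rz+129.6
    print(round(th,1),"px %.1f rim %.1f r %.1f tcpz %.1f dp y %.1f z %.1f"%(px,rz,75-(12-d)/c,T,-(px-px0),-(T-z0)))
```

```text
0.0 px -18.5 rim 64.0 r 66.5 tcpz 193.6 dp y -22.0 z -11.4
0.1 px -18.1 rim 70.6 r 66.2 tcpz 200.2 dp y -22.4 z -18.0
0.2 px -16.9 rim 77.1 r 65.8 tcpz 206.7 dp y -23.6 z -24.5
0.3 px -14.9 rim 83.4 r 65.2 tcpz 213.0 dp y -25.6 z -30.8
0.4 px -12.3 rim 89.3 r 64.6 tcpz 218.9 dp y -28.2 z -36.7
0.5 px -8.9 rim 94.8 r 63.8 tcpz 224.4 dp y -31.6 z -42.2
0.6 px -4.9 rim 99.8 r 62.7 tcpz 229.4 dp y -35.6 z -47.2
0.7 px -0.2 rim 104.0 r 61.4 tcpz 233.6 dp y -40.3 z -51.4
0.8 px 5.0 rim 107.4 r 59.7 tcpz 237.0 dp y -45.5 z -54.8
0.9 px 10.8 rim 109.7 r 57.4 tcpz 239.3 dp y -51.3 z -57.1
1.0 px 17.0 rim 110.5 r 54.2 tcpz 240.1 dp y -57.5 z -57.9
1.1 px 23.7 rim 109.3 r 49.6 tcpz 238.9 dp y -64.2 z -56.7
```

Request:
{"api": "apply_moves", "payload": {"commands": [{"dp":[0,-8,0],"yaw":0,"grip":0},{"dp":[0,-16,0],"yaw":0,"grip":0},{"dp":[0,-22,0],"yaw":0,"grip":0},{"dp":[0,-22,-5],"yaw":0,"grip":0},{"dp":[0,-22,-11],"yaw":0,"grip":0},{"dp":[0,-22,-18],"yaw":0,"grip":0},{"dp":[0,-24,-25],"yaw":0,"grip":0},{"dp":[0,-26,-31],"yaw":0,"grip":0},{"dp":[0,-26,-31],"yaw":0,"grip":0}], "newtons": 50}}

```text
time_s: 7.22
tcp_pos: [0.5231, 0.0264, 0.2141]
eef_rot: [-180.0, 0.0, -96.0]
contact_force: [-1.4, 0.5, -3.5]
gripper_width: 0.0172
```

```bash
python3 -c "
from h import *
s=capture('side')
go((.4976,.0296,.1836),-96)
crop(s,190,100,330,290,4,'s9.png')"
```

```text
t 7.28 tcp [522.9  26.4 213.7] rot [-1.7998e+02  2.0000e-02 -9.6000e+01] F [-0.9 -0.1 -4. ] w 17.1 -> dp [-0.6 25.5 30.1] yaw -0.0001
```

View pics/s9.png

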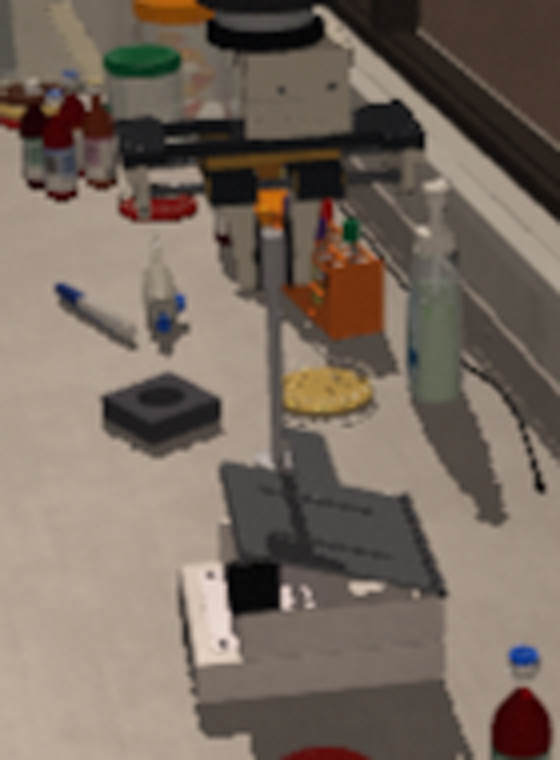

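The cover is about 0.3 open, riding on the foot at (275,460). I'll continue along the arc, then slip the foot below with the lip on the shank.

Request:
{"api": "apply_moves", "payload": {"commands": [{"dp":[0,-3,-6],"yaw":0,"grip":0},{"dp":[0,-6,-11],"yaw":0,"grip":0},{"dp":[0,-10,-16],"yaw":0,"grip":0},{"dp":[0,-15,-21],"yaw":0,"grip":0},{"dp":[0,-20,-24],"yaw":0,"grip":0},{"dp":[0,-26,-26],"yaw":0,"grip":0},{"dp":[0,-32,-27],"yaw":0,"grip":0},{"dp":[0,-39,-26],"yaw":0,"grip":0},{"dp":[0,-39,-26],"yaw":0,"grip":0}], "newtons": 50}}

```text
time_s: 8.4
tcp_pos: [0.5621, 0.0222, 0.2392]
eef_rot: [180.0, -0.0, -96.0]
contact_force: [-0.3, 0.4, -2.8]
gripper_width: 0.0169
```

```bash
python3 -c "
from h import *
s=capture('side')
go((.4976,.0296,.1836),-96)
crop(s,190,100,330,290,4,'s10.png')"
```

```text
t 8.45 tcp [561.8  22.2 239.2] rot [ 1.7998e+02 -1.0000e-02 -9.6010e+01] F [-0.6 -0.4 -3.3] w 17.2 -> dp [-0.6 64.6 55.6] yaw -0.0002
```

View pics/s10.png

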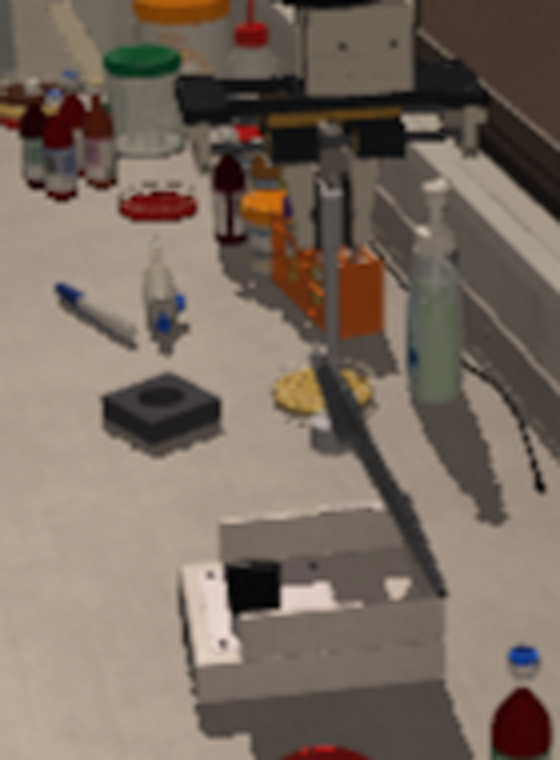

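The cover is about 1.1 open, its lip resting against the shank at (322,362) with the foot below the wing. Next I lower it a little, push back to the hole's position and descend to just above the mouth.

Request:
{"api": "apply_moves", "payload": {"commands": [{"dp":[0,0,7],"yaw":0,"grip":0},{"dp":[0,0,15],"yaw":0,"grip":0},{"dp":[0,-6,17],"yaw":0,"grip":0},{"dp":[0,-12,19],"yaw":0,"grip":0},{"dp":[0,-18.5,21],"yaw":0,"grip":0},{"dp":[0,-18.5,31],"yaw":0,"grip":0},{"dp":[0,-18.5,41],"yaw":0,"grip":0},{"dp":[0,-18.5,50],"yaw":0,"grip":0},{"dp":[0,-18.5,57],"yaw":0,"grip":0},{"dp":[0,-18.5,57],"yaw":0,"grip":0}], "newtons": 50}}

```text
time_s: 9.7
tcp_pos: [0.5795, 0.0202, 0.1818]
eef_rot: [179.9, -0.0, -96.0]
contact_force: [-0.7, 0.2, -2.7]
gripper_width: 0.0169
```

```bash
python3 -c "
from h import *
s=capture('side');t=capture('top')
go((.5803,.0206,.1756),-96)
crop(s,190,100,330,290,4,'s11.png');crop(t,220,160,345,280,6,'t11.png')"
```

```text
t 9.8 tcp [580.   20.3 182.7] rot [-179.99   -0.    -95.99] F [-0.3  0.3 -2.5] w 17.1 -> dp [-0.3 -0.3  7.1] yaw 0.0002
```

View pics/s11.png

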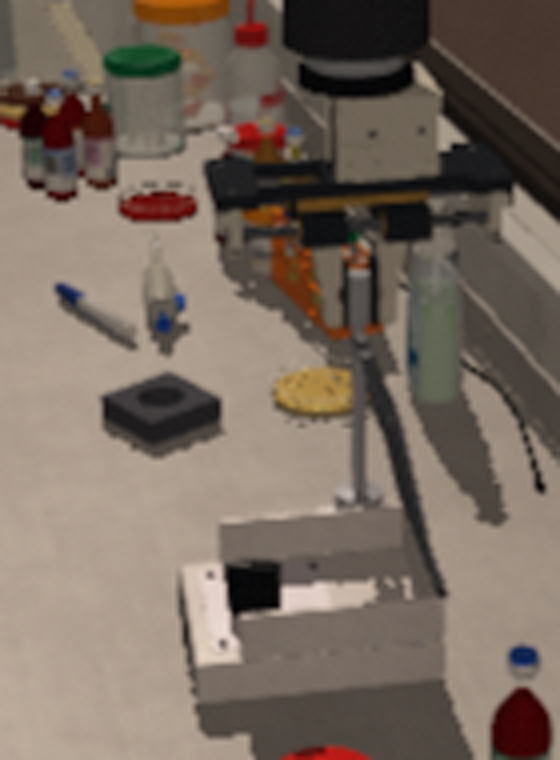

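View pics/t11.png

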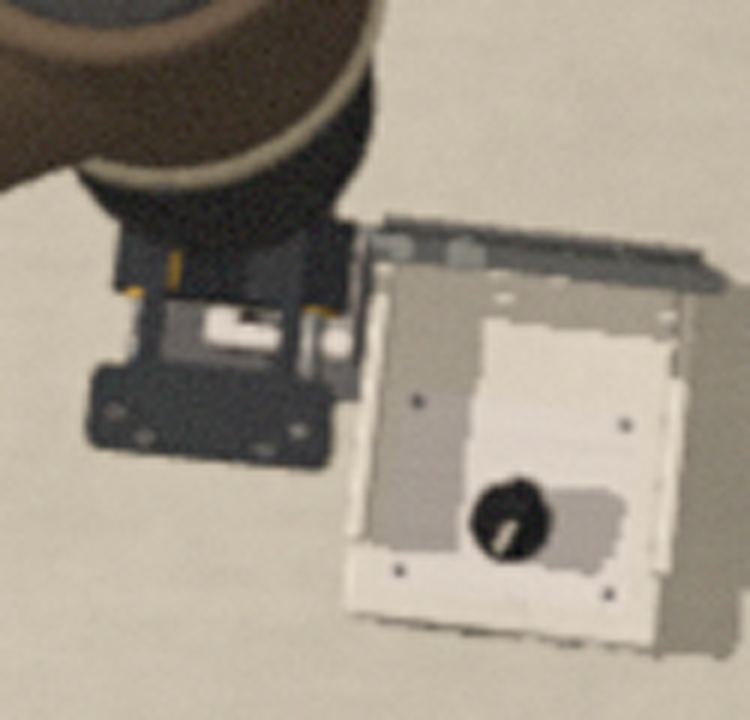

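The cover leans on the shank at (365,350). In the top view the knob is visible at (510,520), and a dark bit of hole shows at (248,318). Now I feel downward gently.

Request:
{"api": "apply_moves", "payload": {"commands": [{"dp":[0,0,3],"yaw":0,"grip":0},{"dp":[0,0,6],"yaw":0,"grip":0},{"dp":[0,0,8],"yaw":0,"grip":0},{"dp":[0,0,9],"yaw":0,"grip":0},{"dp":[0,0,10],"yaw":0,"grip":0},{"dp":[0,0,10],"yaw":0,"grip":0}], "newtons": 50}}

```text
time_s: 10.55
tcp_pos: [0.5799, 0.0203, 0.1725]
eef_rot: [180.0, -0.0, -96.0]
contact_force: [-0.8, 1.0, -2.4]
gripper_width: 0.0172
```

```bash
python3 -c "
from h import *
go((.5803,.0206,.1756),-96)
print(get_state()['moment'])"
```

```text
t 10.55 tcp [579.9  20.3 172.5] rot [180.  -0. -96.] F [-0.8  1.  -2.4] w 17.2 -> dp [-0.3 -0.4 -3.1] yaw 0.0
[ 0.09611389  0.00980943 -0.0354967 ]
```

Request:
{"api": "apply_moves", "payload": {"commands": [{"dp":[0,0,1],"yaw":0,"grip":0},{"dp":[0,0,2],"yaw":0,"grip":0},{"dp":[0,0,3],"yaw":0,"grip":0},{"dp":[0,0,4],"yaw":0,"grip":0},{"dp":[0,0,4],"yaw":0,"grip":0}], "newtons": 50}}

```text
time_s: 11.18
tcp_pos: [0.5799, 0.0203, 0.1684]
eef_rot: [180.0, -0.0, -96.0]
contact_force: [0.0, 0.0, -3.6]
gripper_width: 0.0169
```

No contact 7 mm below the mouth level, so the foot is in the hole. I'll continue to just short of the floor.

Request:
{"api": "apply_moves", "payload": {"commands": [{"dp":[0,0,2],"yaw":0,"grip":0},{"dp":[0,0,4],"yaw":0,"grip":0},{"dp":[0,0,6],"yaw":0,"grip":0},{"dp":[0,0,8],"yaw":0,"grip":0},{"dp":[0,0,9.5],"yaw":0,"grip":0},{"dp":[0,0,9.5],"yaw":0,"grip":0}], "newtons": 50}}

```text
time_s: 11.92
tcp_pos: [0.5798, 0.0203, 0.1589]
eef_rot: [180.0, -0.0, -96.0]
contact_force: [0.3, -0.1, -3.3]
gripper_width: 0.0174
```

Request:
{"api": "apply_moves", "payload": {"commands": [{"dp":[0,0,1],"yaw":0,"grip":0},{"dp":[0,0,1.5],"yaw":0,"grip":0},{"dp":[0,0,2],"yaw":0,"grip":0},{"dp":[0,0,2.5],"yaw":0,"grip":0},{"dp":[0,0,2.5],"yaw":0,"grip":0}], "newtons": 50}}

```text
time_s: 12.55
tcp_pos: [0.5799, 0.0203, 0.1565]
eef_rot: [180.0, -0.0, -96.0]
contact_force: [-0.2, -0.2, -2.8]
gripper_width: 0.0167
```

Request:
{"api": "apply_moves", "payload": {"commands": [{"dp":[0,0,0.5],"yaw":0,"grip":0},{"dp":[0,0,1],"yaw":0,"grip":0},{"dp":[0,0,1.5],"yaw":0,"grip":0},{"dp":[0,0,1.5],"yaw":0,"grip":0}], "newtons": 50}}

```text
time_s: 13.05
tcp_pos: [0.58, 0.0203, 0.1553]
eef_rot: [-180.0, 0.0, -96.0]
contact_force: [-0.7, 1.0, -1.2]
gripper_width: 0.0172
```

```bash
python3 -c "
from h import *
for i in range(3):
  s=capture('side');print(get_state()['contact_force'])
t=capture('top')
go((.5803,.0206,.1756),-96)
crop(s,190,100,330,290,4,'s12.png');crop(t,220,160,345,280,6,'t12.png')"
```

```text
[-0.56973094 -0.93410342 -0.93305127]
[-1.33409421  0.09135738 -0.88494745]
[-0.94198289  0.90141228 -0.64405637]
t 13.25 tcp [580.   20.3 155.2] rot [-179.99    0.    -96.  ] F [-0.1  0.1 -0.6] w 17.1 -> dp [ -0.3  -0.3 -20.4] yaw 0.0
```

View pics/s12.png

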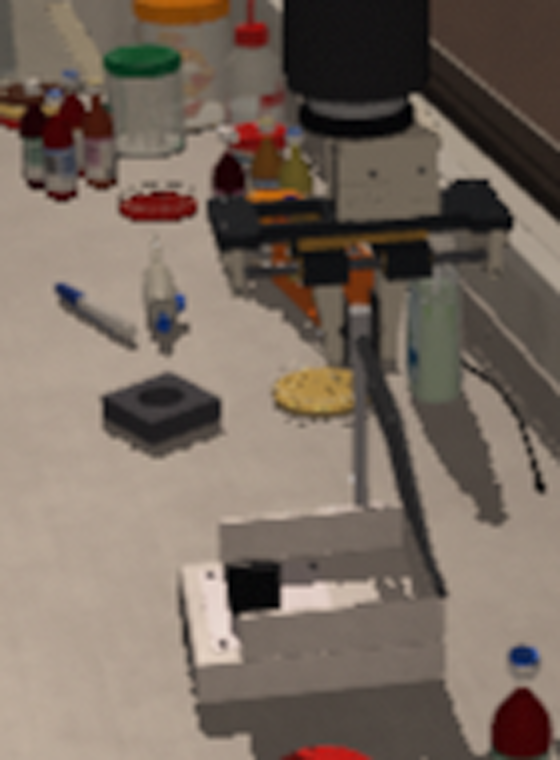

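The side view shows the foot down in the block, and the load has shifted onto the floor (Fz −3.3 → −0.8 N). I'll release it and rise straight up.

Request:
{"api": "apply_moves", "payload": {"commands": [{"dp":[0,0,0],"yaw":0,"grip":0.3},{"dp":[0,0,0],"yaw":0,"grip":0.5},{"dp":[0,0,0],"yaw":0,"grip":0.5},{"dp":[0,0,0],"yaw":0,"grip":0.5}], "newtons": 50}}

```text
time_s: 13.75
tcp_pos: [0.58, 0.0203, 0.1551]
eef_rot: [-180.0, 0.0, -96.0]
contact_force: [0.5, -0.1, -0.5]
gripper_width: 0.0434
```

```bash
python3 -c "
from h import *
s=capture('side')
go((.5803,.0206,.1756),-96)
crop(s,190,100,330,290,4,'s13.png')"
```

```text
t 13.8 tcp [580.   20.3 155.1] rot [-179.99    0.    -96.  ] F [0.2 0.2 0.4] w 43.6 -> dp [ -0.3  -0.3 -20.5] yaw -0.0
```

View pics/s13.png

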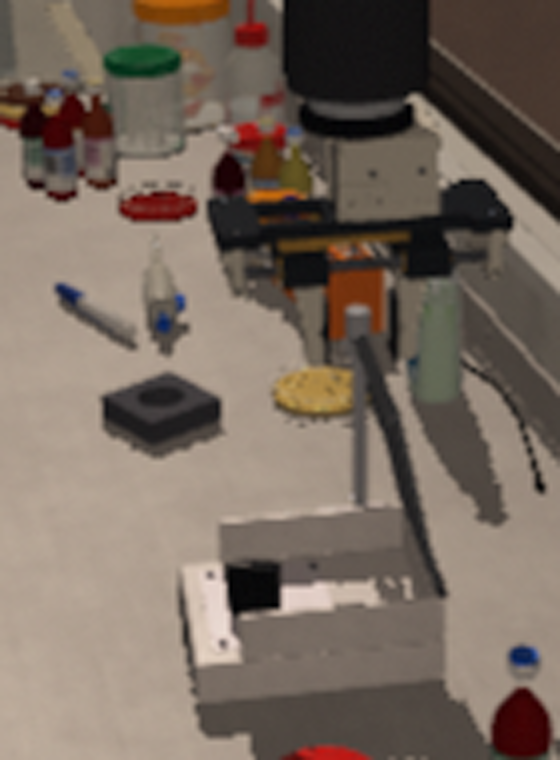

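The post stands on its own with the cover leaning on it, (358,320)–(360,500). Now I rise, and use the top view to measure the knob.

Request:
{"api": "apply_moves", "payload": {"commands": [{"dp":[0,0,-20],"yaw":0,"grip":0.5},{"dp":[0,0,-50],"yaw":0,"grip":0.5},{"dp":[0,0,-80],"yaw":0,"grip":0.5},{"dp":[0,0,-105],"yaw":0,"grip":0.5},{"dp":[0,0,-105],"yaw":0,"grip":0.5}], "newtons": 50}}

```text
time_s: 14.42
tcp_pos: [0.581, 0.0205, 0.2624]
eef_rot: [-179.8, 0.1, -96.0]
contact_force: [-0.8, 0.4, 0.1]
gripper_width: 0.044
```

```bash
python3 -c "
from h import *
t=capture('top');s=capture('side')
go((.5803,.0206,.1756),-96)
crop(t,285,225,335,270,14,'t14.png');crop(s,190,100,330,290,4,'s14.png')
f=lambda p,k,ox,oy:((p[0]+.5)/k-.5+ox,(p[1]+.5)/k-.5+oy)
for q in((.4817,-.0733,.062),(.4817,-.0733,.032)):
  u=proj(t,q);print((u-[285,225]+.5)*14)
"
```

```text
t 14.53 tcp [579.7  20.4 259.8] rot [ 1.7999e+02  2.0000e-02 -9.6010e+01] F [-0.6  0.3 -0.6] w 43.8 -> dp [-0.3 -0.6 84.2] yaw -0.0001
[288.55495333 293.88516689]
[283.04877859 304.82214519]
```

View pics/t14.png

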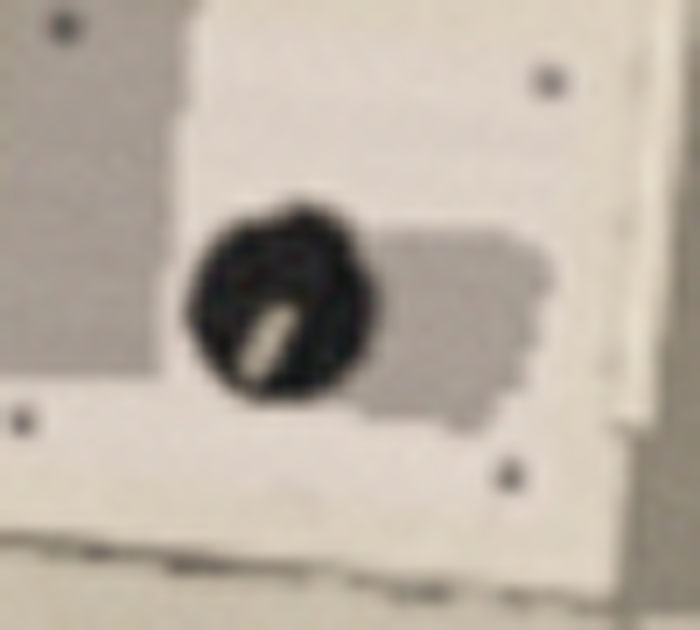

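View pics/s14.png

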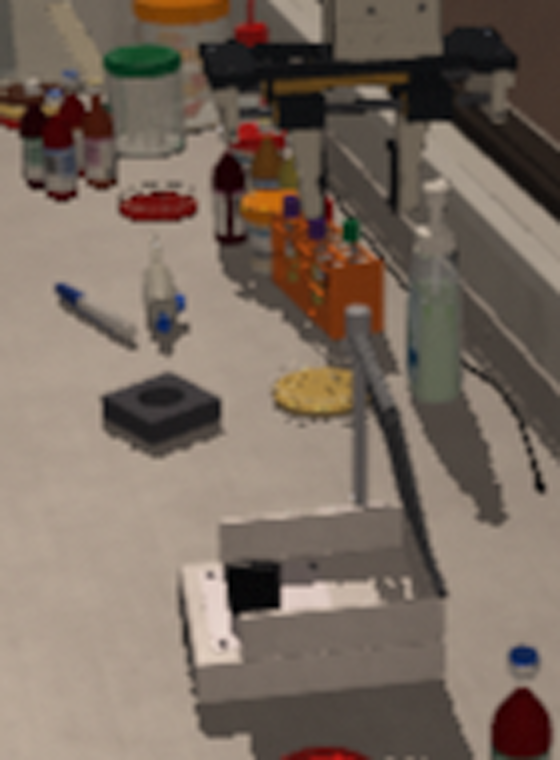

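The post and cover are steady. The knob skirt's centre at (282,305) matches the prediction, and the bar is turned about 0.2–0.4 rad. With the cover up, the wide gripper body would hit it if I turned the bar in a full grasp. Instead I'll push the front end of the bar round with the shut fingertips, keeping the jaws along console y.

```bash
python3 -c "
from h import *
go((.4569,-.1039,.26),-6)"
```

```text
t 14.53 tcp [579.7  20.4 259.8] rot [ 1.7999e+02  2.0000e-02 -9.6010e+01] F [-0.6  0.3 -0.6] w 43.8 -> dp [136.4 109.1  -0.2] yaw -1.5709
```

Request:
{"api": "apply_moves", "payload": {"commands": [{"dp":[14,11,0],"yaw":-0.1,"grip":0},{"dp":[34,27,0],"yaw":-0.26,"grip":0},{"dp":[54,43,0],"yaw":-0.43,"grip":0},{"dp":[74,59,0],"yaw":-0.6,"grip":0},{"dp":[94,75,0],"yaw":-0.77,"grip":0},{"dp":[114,91,0],"yaw":-0.94,"grip":0},{"dp":[130,104,0],"yaw":-1.11,"grip":0},{"dp":[136,109,0],"yaw":-1.28,"grip":0},{"dp":[136,109,0],"yaw":-1.43,"grip":0},{"dp":[136,109,0],"yaw":-1.5709,"grip":0},{"dp":[136,109,0],"yaw":-1.5709,"grip":0},{"dp":[136,109,0],"yaw":-1.5709,"grip":0}], "newtons": 30}}

```text
time_s: 16.02
tcp_pos: [0.457, -0.1036, 0.2595]
eef_rot: [180.0, 0.1, -6.2]
contact_force: [-0.3, 0.2, 0.9]
gripper_width: 0.0005
```

```bash
python3 -c "
from h import *
s=capture('side');t=capture('top');go((.4569,-.1039,.09),-6)
crop(t,235,180,375,300,5,'t15.png');crop(s,190,100,330,290,4,'s15.png')"
```

```text
t 16.12 tcp [ 457.2 -103.5  259.8] rot [ 1.7999e+02  3.0000e-02 -6.1000e+00] F [-0.1 -0.1 -0.1] w 0.6 -> dp [ -0.2   0.4 169.8] yaw -0.0018
```

View pics/t15.png

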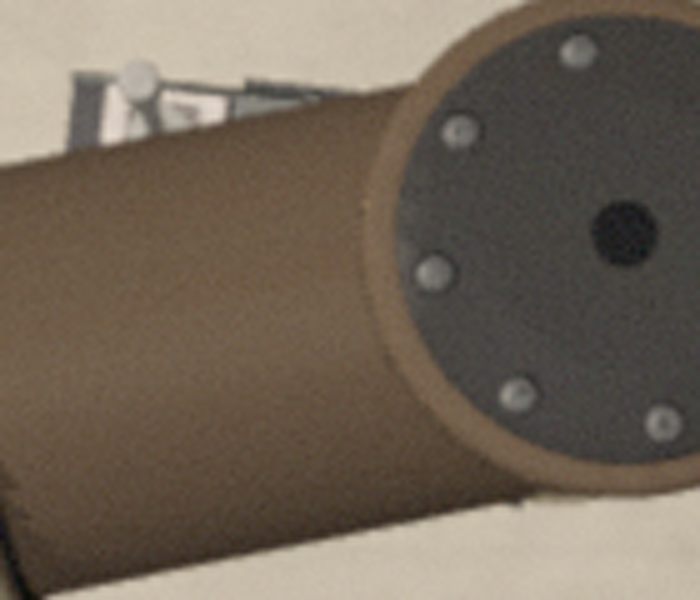

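View pics/s15.png

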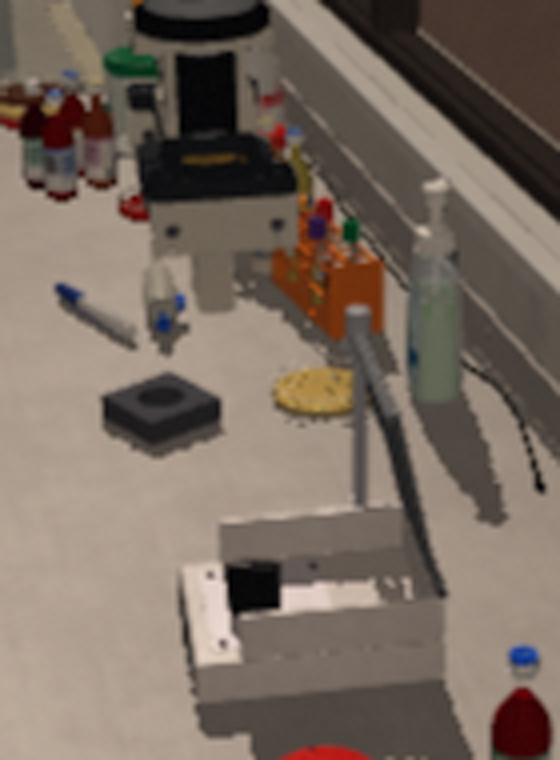

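The top view is blocked by the arm. The side view shows the shut fingers above the console at (215,290) and the post and cover untouched. Now I descend partway.

Request:
{"api": "apply_moves", "payload": {"commands": [{"dp":[0,0,30],"yaw":0,"grip":0},{"dp":[0,0,70],"yaw":0,"grip":0},{"dp":[0,0,110],"yaw":0,"grip":0},{"dp":[0,0,150],"yaw":0,"grip":0},{"dp":[0,0,180],"yaw":0,"grip":0},{"dp":[0,0,188],"yaw":0,"grip":0},{"dp":[0,0,188],"yaw":0,"grip":0}], "newtons": 30}}

```text
time_s: 17.0
tcp_pos: [0.4575, -0.1036, 0.0723]
eef_rot: [180.0, 0.0, -6.0]
contact_force: [0.3, 0.2, 0.7]
gripper_width: 0.0005
```

```bash
python3 -c "
from h import *
s=capture('side');go((.4569,-.1039,.044),-6)
crop(s,190,100,330,290,4,'s16.png')"
```

```text
t 17.05 tcp [ 458.  -103.5   72.8] rot [ 1.8e+02 -5.0e-02 -6.0e+00] F [-0.2 -0.1  0.5] w 0.3 -> dp [-1.   0.5 28.8] yaw 0.0
```

View pics/s16.png

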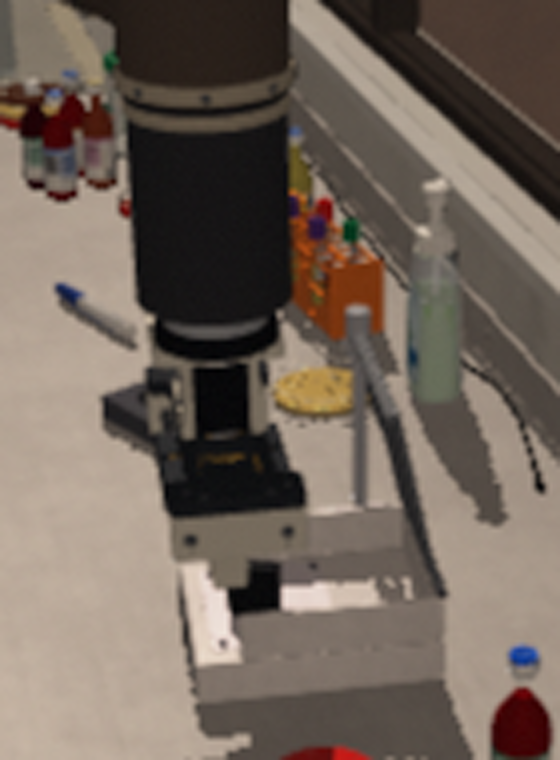

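The fingertip at (232,575) is beside the front half of the black knob at (260,590). I'll lower it to bar height and feel for contact.

Request:
{"api": "apply_moves", "payload": {"commands": [{"dp":[-1,0,10],"yaw":0,"grip":0},{"dp":[-1,0,20],"yaw":0,"grip":0},{"dp":[-1,0,28],"yaw":0,"grip":0},{"dp":[-1,0,28],"yaw":0,"grip":0}], "newtons": 30}}

```text
time_s: 17.55
tcp_pos: [0.4557, -0.1036, 0.0433]
eef_rot: [180.0, 0.1, -6.0]
contact_force: [0.1, 0.7, 0.1]
gripper_width: 0.0004
```

```bash
python3 -c "
from h import *
go((.4569,-.1039,.044),-6)
s=get_state();d=(s['tcp_pos'][:2]-[.4817,-.0733])*1000
c,q=np.cos(np.radians(-6)),np.sin(np.radians(-6));print('rel console',c*d[0]+q*d[1],-q*d[0]+c*d[1])
for k in np.arange(.2,1.31,.1):
  cx,cy=-12*np.cos(k)-7*np.sin(k),12*np.sin(k)-7*np.cos(k)
  print(round(k,2),'tcp rel',round(cx-9.5,1),round(cy-21,1),'dp',round(cx-9.5+21.5,1),round(-(cy-21+33),1))
"
```

```text
t 17.55 tcp [ 455.7 -103.6   43.3] rot [ 1.7997e+02  9.0000e-02 -6.0000e+00] F [0.1 0.7 0.1] w 0.4 -> dp [ 1.2  0.2 -0.7] yaw 0.0001
rel console -22.65135743809464 -32.80163724059578
0.2 tcp rel -22.7 -25.5 dp -1.2 -7.5
0.3 tcp rel -23.0 -24.1 dp -1.5 -8.9
0.4 tcp rel -23.3 -22.8 dp -1.8 -10.2
0.5 tcp rel -23.4 -21.4 dp -1.9 -11.6
0.6 tcp rel -23.4 -20.0 dp -1.9 -13.0
0.7 tcp rel -23.2 -18.6 dp -1.7 -14.4
0.8 tcp rel -22.9 -17.3 dp -1.4 -15.7
0.9 tcp rel -22.4 -16.0 dp -0.9 -17.0
1.0 tcp rel -21.9 -14.7 dp -0.4 -18.3
1.1 tcp rel -21.2 -13.5 dp 0.3 -19.5
1.2 tcp rel -20.4 -12.4 dp 1.1 -20.6
1.3 tcp rel -19.5 -11.3 dp 2.0 -21.7
```

Request:
{"api": "apply_moves", "payload": {"commands": [{"dp":[-0.3,-4,0],"yaw":0,"grip":0},{"dp":[-0.5,-7,0],"yaw":0,"grip":0},{"dp":[-0.7,-10,0],"yaw":0,"grip":0},{"dp":[-0.8,-12,0],"yaw":0,"grip":0},{"dp":[-0.7,-13.5,0],"yaw":0,"grip":0},{"dp":[-0.5,-14.5,0],"yaw":0,"grip":0},{"dp":[-0.5,-14.5,0],"yaw":0,"grip":0}], "newtons": 30}}

```text
time_s: 18.42
tcp_pos: [0.4569, -0.0893, 0.0441]
eef_rot: [180.0, 0.0, -6.0]
contact_force: [-1.5, -5.0, 2.4]
gripper_width: 0.0002
```

```bash
cat > kn.py <<'E'
from h import *
import sys
s=get_state();d=(s['tcp_pos'][:2]-[.4817,-.0733])*1000
c,q=np.cos(np.radians(-6)),np.sin(np.radians(-6));F=s['contact_force']
print('t',s['time_s'],'rel console',np.round([c*d[0]+q*d[1],-q*d[0]+c*d[1]],1),'F console',np.round([c*F[0]+q*F[1],-q*F[0]+c*F[1],F[2]],1))
if len(sys.argv)>1:
    crop(capture('side'),225,215,305,275,9,sys.argv[1])
E
python3 kn.py s17.png
```

```text
t 18.425 rel console [-23.  -18.5] F console [-0.9 -5.1  2.4]
```

View pics/s17.png

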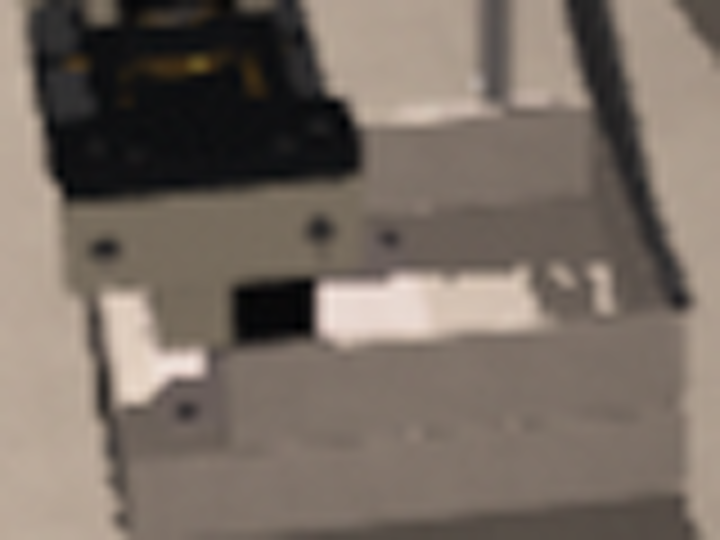

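Request:
{"api": "apply_moves", "payload": {"commands": [{"dp":[0.2,-1.2,0],"yaw":0,"grip":0},{"dp":[0.6,-2.5,0],"yaw":0,"grip":0},{"dp":[1.1,-3.8,0],"yaw":0,"grip":0},{"dp":[1.8,-5,0],"yaw":0,"grip":0},{"dp":[1.8,-5,0],"yaw":0,"grip":0}], "newtons": 30}}

```text
time_s: 19.1
tcp_pos: [0.4574, -0.0846, 0.0436]
eef_rot: [179.9, 0.2, -6.0]
contact_force: [-6.3, -1.5, 5.6]
gripper_width: 0.0004
```

```bash
python3 kn.py
```

```text
t 19.1 rel console [-22.9 -13.8] F console [-6.1 -2.2  5.6]
```

Request:
{"api": "apply_moves", "payload": {"commands": [{"dp":[0.7,-0.5,0],"yaw":0,"grip":0},{"dp":[1.5,-1,0],"yaw":0,"grip":0},{"dp":[2.3,-1.3,0],"yaw":0,"grip":0},{"dp":[3,-1.5,0],"yaw":0,"grip":0},{"dp":[3,-1.5,0],"yaw":0,"grip":0}], "newtons": 30}}

```text
time_s: 19.73
tcp_pos: [0.4584, -0.0836, 0.043]
eef_rot: [179.9, 0.4, -6.1]
contact_force: [-10.7, -0.7, 5.8]
gripper_width: 0.0006
```

```bash
python3 kn.py s18.png
```

```text
t 19.725 rel console [-22.1 -12.7] F console [-10.6  -1.8   5.8]
```

View pics/s18.png

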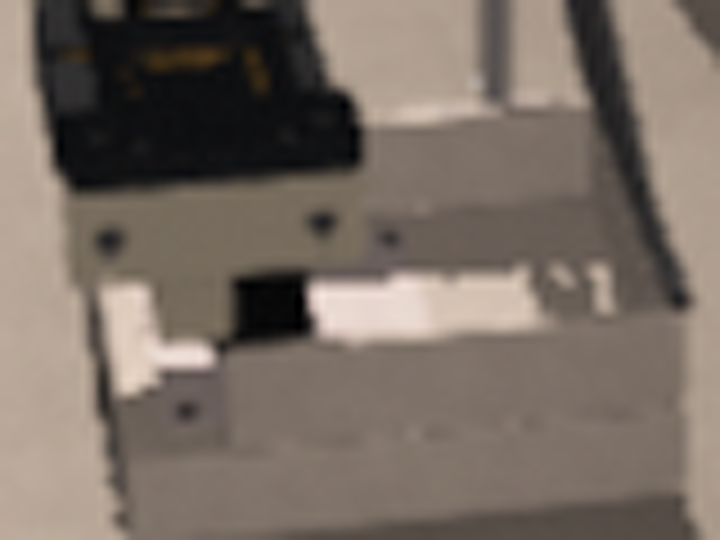

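The sideways force has risen (Fx ≈ −10.6 N) while motion has slowed. That means either the stop or a poor lever arm, so I'll back off and look.

Request:
{"api": "apply_moves", "payload": {"commands": [{"dp":[-5,3,0],"yaw":0,"grip":0},{"dp":[-7,5,-20],"yaw":0,"grip":0},{"dp":[-7,5,-70],"yaw":0,"grip":0},{"dp":[-7,-20,-120],"yaw":0,"grip":0},{"dp":[-7,-70,-170],"yaw":0,"grip":0},{"dp":[-7,-120,-190],"yaw":0,"grip":0},{"dp":[-7,-170,-190],"yaw":0,"grip":0},{"dp":[-7,-190,-190],"yaw":0,"grip":0},{"dp":[-7,-190,-190],"yaw":0,"grip":0}], "newtons": 30}}

```text
time_s: 20.9
tcp_pos: [0.4757, 0.1079, 0.2338]
eef_rot: [-180.0, 0.0, -5.9]
contact_force: [-0.3, -0.9, 0.3]
gripper_width: 0.0003
```

```bash
python3 -c "
from h import *
t=capture('top');s=capture('side');go((.4569,-.1039,.044),-6)
crop(t,285,225,335,270,14,'t19.png');crop(s,190,100,330,290,4,'s19.png')"
```

```text
t 21.0 tcp [475.5 106.3 233.7] rot [ 1.7999e+02  3.0000e-02 -5.9800e+00] F [ 1.  -1.   0.3] w 0.1 -> dp [  3.4 211.  189.7] yaw 0.0003
```

View pics/t19.png

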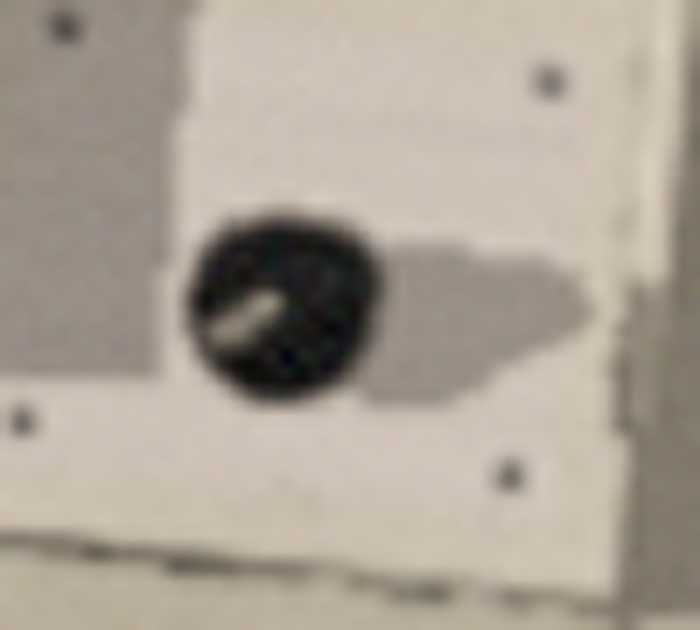

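View pics/s19.png

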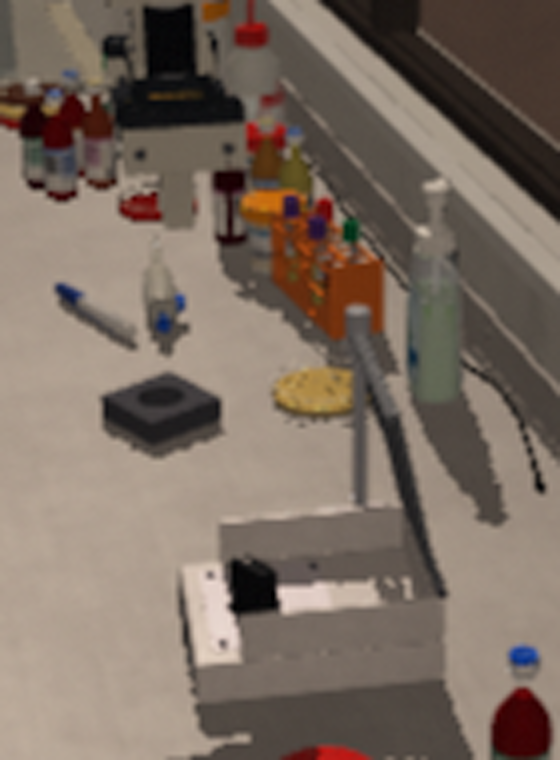

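The pointer now runs (218,338)→(280,298), so the knob has turned but may not be at its stop. I'll measure its angle properly.

```bash
cat > mk.py <<'E'
from h import *
def ang(im,c):
    x0,y0,x1,y1=294,234,316,256
    g=im[y0:y1,x0:x1].mean(2)
    u=cv2.resize(g,None,fx=8,fy=8,interpolation=cv2.INTER_CUBIC)
    dark=(u<95).astype(np.uint8);n,l,st,_=cv2.connectedComponentsWithStats(dark)
    i=1+np.argmax(st[1:,4]);cn,_=cv2.findContours((l==i).astype(np.uint8),cv2.RETR_EXTERNAL,cv2.CHAIN_APPROX_NONE)
    hull=cv2.convexHull(max(cn,key=cv2.contourArea));m=np.zeros_like(dark);cv2.fillPoly(m,[hull],1);m=cv2.erode(m,np.ones((15,15)))
    w=np.where(m>0,np.clip(u-50,0,None),0);ys,xs=np.mgrid[:u.shape[0],:u.shape[1]]
    W=w.sum();mx,my=(w*xs).sum()/W,(w*ys).sum()/W
    C=np.array([[(w*(xs-mx)**2).sum(),(w*(xs-mx)*(ys-my)).sum()],[0,(w*(ys-my)**2).sum()]]);C[1,0]=C[0,1]
    ev,V=np.linalg.eigh(C/W);v=V[:,1]
    px=lambda p:((p[0]+.5)/8-.5+x0,(p[1]+.5)/8-.5+y0)
    a,b=onz(c,px((mx-8*v[0],my-8*v[1])),.062),onz(c,px((mx+8*v[0],my+8*v[1])),.062)
    d=b-a;d*=np.sign(d[0]);th=np.degrees(np.arctan2(d[1],d[0]))
    mid=onz(c,px((mx,my)),.062);e=np.array([.4817,-.0733])-mid[:2]
    print("mark dir cw from console x: rad",round(np.radians(-th-6),3),"ev",np.sqrt(ev),"mark->axis dir rad",round(-np.arctan2(e[1],e[0])-np.radians(6),3),"dist mm",np.round(np.hypot(*e)*1000,1))
if __name__=="__main__":
    c=capture('top');im=np.mean([c["color"].astype(float)]+[capture('top')["color"].astype(float) for _ in range(2)],0).astype(np.float32)
    ang(im,c)
E
python3 mk.py
python3 - <<'E'
import sys;sys.path.insert(0,'.')
from mk import *
c=capture('top')
im=c["color"].astype(np.float32)*0
i=cv2.imread('pics/t14.png');s=cv2.resize(i,(50,45),interpolation=cv2.INTER_AREA).astype(np.float32)
im[225:270,285:335]=s;print("initial:");ang(im,c)
E
```

```text
mark dir cw from console x: rad 0.874 ev [ 5.19880515 11.93624652] mark->axis dir rad 0.936 dist mm 8.4
initial:
mark dir cw from console x: rad 0.411 ev [ 5.78696968 11.70483814] mark->axis dir rad 0.321 dist mm 8.8
```

The knob is at about 0.9 rad, short of the 1.25 stop. For the last part I'll push the bar's front corner straight toward console +x with the flat of the shut fingers, which gives a better lever.

```bash
python3 -c "
from h import *
go((.4509,-.0701,.046),-6)"
```

```text
t 21.2 tcp [475.6 105.8 234. ] rot [180.     0.    -6.07] F [1.  0.1 0.4] w 0.1 -> dp [ -6.  177.5 188. ] yaw -0.0012
```

Request:
{"api": "apply_moves", "payload": {"commands": [{"dp":[-2,20,0],"yaw":0,"grip":0},{"dp":[-4,60,0],"yaw":0,"grip":0},{"dp":[-6,100,0],"yaw":0,"grip":0},{"dp":[-6,140,10],"yaw":0,"grip":0},{"dp":[-6,170,40],"yaw":0,"grip":0},{"dp":[-6,177.5,80],"yaw":0,"grip":0},{"dp":[-6,177.5,120],"yaw":0,"grip":0},{"dp":[-6,177.5,150],"yaw":0,"grip":0},{"dp":[-6,177.5,150],"yaw":0,"grip":0},{"dp":[-6,177.5,170],"yaw":0,"grip":0},{"dp":[-6,177.5,188],"yaw":0,"grip":0},{"dp":[-6,177.5,188],"yaw":0,"grip":0}], "newtons": 30}}

```text
time_s: 22.7
tcp_pos: [0.451, -0.0697, 0.0466]
eef_rot: [180.0, 0.0, -6.0]
contact_force: [0.0, -0.4, 0.5]
gripper_width: 0.0005
```

```bash
python3 kn.py s20.png
```

```text
t 22.7 rel console [-30.9   0.4] F console [ 0.  -0.4  0.5]
```

View pics/s20.png

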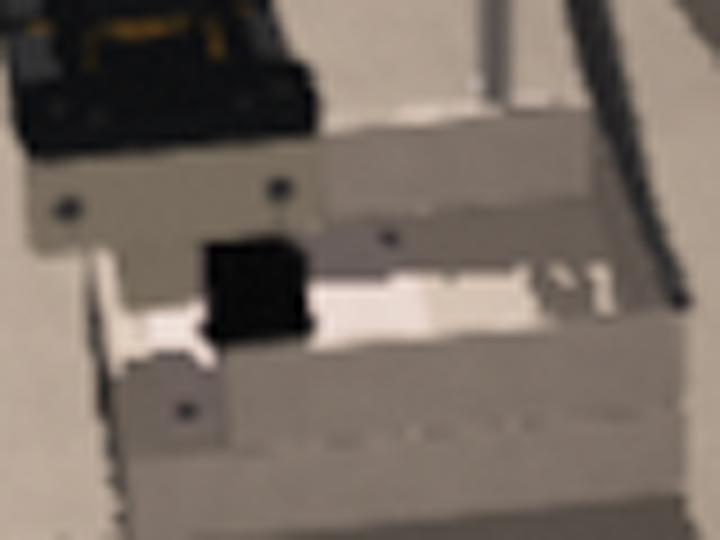

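The fingers at (160,280) are just in front of the knob at (255,290). Now I push straight in +x.

Request:
{"api": "apply_moves", "payload": {"commands": [{"dp":[2,0,0],"yaw":0,"grip":0},{"dp":[4,0,0],"yaw":0,"grip":0},{"dp":[5.5,0,0],"yaw":0,"grip":0},{"dp":[7,0,0],"yaw":0,"grip":0},{"dp":[8,0,0],"yaw":0,"grip":0},{"dp":[8,0,0],"yaw":0,"grip":0}], "newtons": 30}}

```text
time_s: 23.5
tcp_pos: [0.4556, -0.0702, 0.0456]
eef_rot: [180.0, 0.3, -6.0]
contact_force: [-12.2, 5.7, 8.0]
gripper_width: 0.0004
```

```bash
python3 kn.py
```

```text
t 23.5 rel console [-26.3   0.4] F console [-12.7   4.4   8. ]
```

Request:
{"api": "apply_moves", "payload": {"commands": [{"dp":[1,0,0],"yaw":0,"grip":0},{"dp":[2,0,0],"yaw":0,"grip":0},{"dp":[2.5,0,0],"yaw":0,"grip":0},{"dp":[3,0,0],"yaw":0,"grip":0},{"dp":[3,0,0],"yaw":0,"grip":0}], "newtons": 30}}

```text
time_s: 24.12
tcp_pos: [0.4574, -0.0699, 0.0452]
eef_rot: [180.0, 0.5, -6.1]
contact_force: [-14.6, 13.2, 8.1]
gripper_width: 0.0004
```

```bash
python3 kn.py
```

```text
t 24.125 rel console [-24.6   0.8] F console [-15.9  11.6   8.1]
```

Friction drags the tool sideways (Fy 11.6 N), so I'll follow the corner with some +y motion.

Request:
{"api": "apply_moves", "payload": {"commands": [{"dp":[0,-2,0],"yaw":0,"grip":0},{"dp":[0.5,-4,0],"yaw":0,"grip":0},{"dp":[1.2,-5,0],"yaw":0,"grip":0},{"dp":[1.8,-6,0],"yaw":0,"grip":0},{"dp":[1.8,-6,0],"yaw":0,"grip":0}], "newtons": 30}}

```text
time_s: 24.75
tcp_pos: [0.459, -0.0664, 0.0448]
eef_rot: [179.8, 0.6, -6.1]
contact_force: [-11.9, -4.5, 3.5]
gripper_width: 0.0007
```

```bash
python3 kn.py
```

```text
t 24.75 rel console [-23.3   4.5] F console [-11.3  -5.7   3.5]
```

Request:
{"api": "apply_moves", "payload": {"commands": [{"dp":[1,0,0],"yaw":0,"grip":0},{"dp":[2,0,0],"yaw":0,"grip":0},{"dp":[3,0,0],"yaw":0,"grip":0},{"dp":[3,0,0],"yaw":0,"grip":0}], "newtons": 30}}

```text
time_s: 25.25
tcp_pos: [0.4594, -0.0667, 0.0446]
eef_rot: [179.8, 0.8, -6.1]
contact_force: [-20.5, 0.7, 13.2]
gripper_width: 0.0004
```

```bash
python3 kn.py
```

```text
t 25.25 rel console [-22.9   4.2] F console [-20.4  -1.5  13.2]
```

3 mm of command gave 0.4 mm of motion and +9 N, about 0.28 N m on the knob and far above its 0.05 friction, so it's at the stop. I'll back off and look.

Request:
{"api": "apply_moves", "payload": {"commands": [{"dp":[-6,0,0],"yaw":0,"grip":0},{"dp":[-12,0,0],"yaw":0,"grip":0},{"dp":[-12,0,-40],"yaw":0,"grip":0},{"dp":[-12,0,-90],"yaw":0,"grip":0},{"dp":[-12,-20,-140],"yaw":0,"grip":0},{"dp":[-12,-60,-180],"yaw":0,"grip":0},{"dp":[-10,-110,-190],"yaw":0,"grip":0},{"dp":[-8,-160,-190],"yaw":0,"grip":0},{"dp":[-5,-173,-190],"yaw":0,"grip":0},{"dp":[-5,-173,-190],"yaw":0,"grip":0}], "newtons": 30}}

```text
time_s: 26.5
tcp_pos: [0.4809, 0.1085, 0.2362]
eef_rot: [-180.0, -0.0, -5.9]
contact_force: [-0.7, -0.3, -0.1]
gripper_width: 0.0006
```

```bash
python3 mk.py; python3 -c "
from h import *
t=capture('top');s=capture('side');go((.4569,-.1039,.044),-6)
crop(t,285,225,335,270,14,'t21.png');crop(s,190,100,330,290,4,'s21.png');crop(t,230,170,430,290,4,'t22.png')"
```

```text
mark dir cw from console x: rad 1.288 ev [ 5.08072268 11.4177763 ] mark->axis dir rad 1.208 dist mm 8.4
t 26.75 tcp [480.5 106.8 236.1] rot [-1.80e+02 -1.00e-02 -6.06e+00] F [ 0.1 -0.  -0.7] w 0.5 -> dp [ -1.2 212.  192.1] yaw -0.001
```

View pics/t21.png

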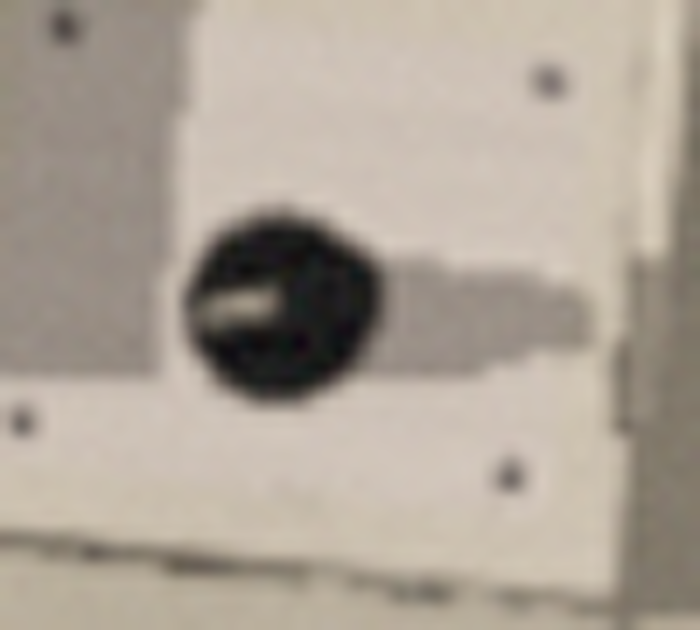

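View pics/s21.png

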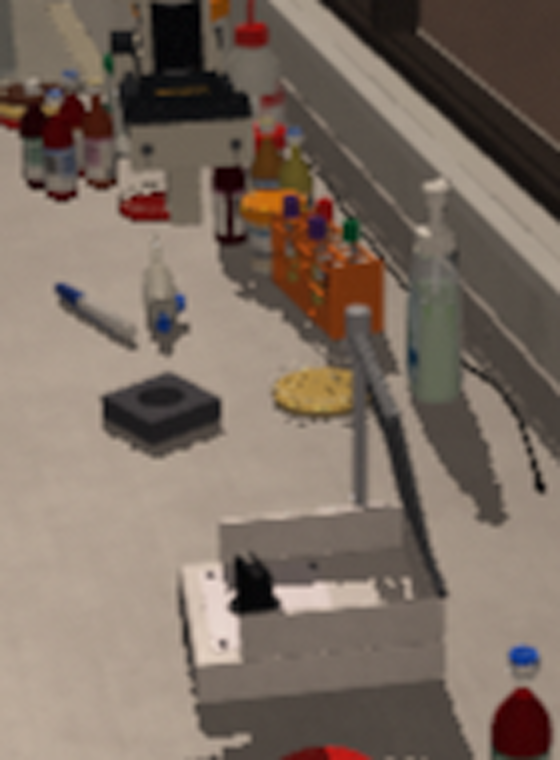

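View pics/t22.png

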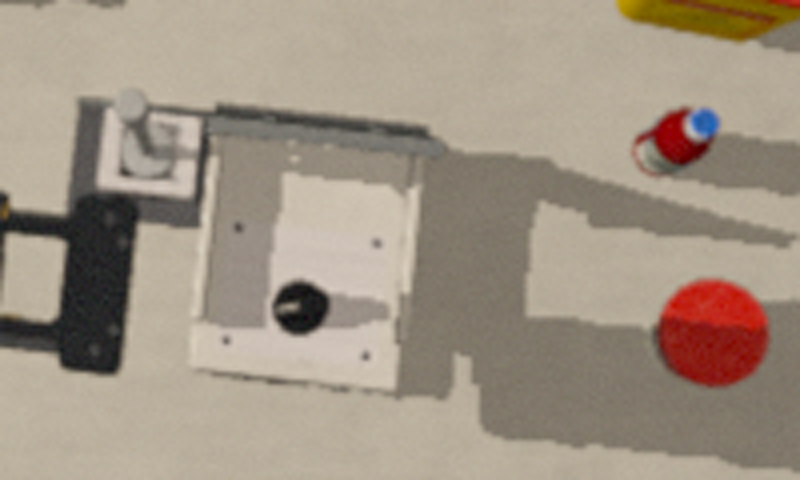

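```bash
python3 -c "
from h import *
s=capture('side');t=capture('top')
for z in(.185,.192,.200):print(z,(proj(s,(.580,.0203,z))-[190,100]+.5)*4,(proj(t,(.580,.0203,z))-[230,170]+.5)*4)
from plant import close_job
print(close_job())"
```

```text
0.185 [360.86848835 317.66010878] [133.90135391 106.32364605]
0.192 [360.76100302 308.06889967] [133.06734759 104.00874024]
0.2 [360.63754981 297.05283316] [132.09883115 101.32048201]
the job is handed in; nothing more can be done
None
```

The cover is propped open on the post and the knob is at its clockwise stop; I handed the job in at about 27 s.

**Post and cover:** I took the post from its stand, lifted the cover with the foot under its side wing, and lowered the post into the socket hole by feel. The post met no resistance on the way in. At the floor, about 2.5 N shifted from the arm to the block. The last side picture puts the head top near (357,310), against a predicted (361,308) for a fully seated post. The cover leans on the shank and did not move after I let go.

**Knob:** I pushed the bar round with the shut fingertips, because a full grasp would have hit the raised cover.
- **First push:** it stalled at about 0.9 rad, so I repositioned and pushed again.
- **Second push:** it ended against a hard stop, with the sideways force rising to 20 N and almost no further movement.
- **Angle check:** two camera readings gave 1.29 and 1.21 rad, on either side of the nominal 1.25.

**Left in place:** the bottle, cup and dish look untouched in the last pictures, and the arm was clear of everything when I handed in.

**Disagreements:**
- **Starting angle:** the knob readings were 0.41 and 0.32 rad, so these angles are only good to about 0.1 rad.
- **Head top:** in the last top picture it sat about 3–4 mm further back than predicted, which could be a slight lean within the hole's play. I did not check this further.

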